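# Load the instrument cassette and close the drying rack

### The arm

A 6-joint arm with a two-finger parallel gripper is mounted at the origin on the work surface. World frame = base frame: x ahead of the robot, y to its left, z up, the work surface at z = 0. Lengths are in m, angles in rad, forces in N, time in s.
With the tool pointing down it reaches from about 0.225 to 0.725 m from the base axis. Payload 3.1 kg.
Tool frame: the origin (TCP) lies midway between the tips of the shut fingers; the grasp point (between the pads) lies 19 mm behind it; z points along the fingers, y is the direction in which the jaws open and shut (so a half turn about z gives the same grasp; the last joint's range is limited). The gripper opens to 85 mm and grips with 20 to 120 N. Pads are 22 mm wide; open, the fingers measure 114 mm over their backs; the gripper's body (76 mm by 85 mm) begins 54 mm behind the grasp point. The pads swing forward as they close: fully open they stand 13 mm farther back than shut.
Start: joints at [1.001, 0.048, 0.099, 1.622, 0, 1.443], TCP at [0.224, 0.475, 0.231] pointing down, gripper open.
Joint ranges: [-2.91, 2.91], [-0.99, 1.94], [-1.21, 1.42], [-2.12, 2.29], [-1.49, 1.47], [-3.14, 3.14]. Speed limits (rad/s): [2.79, 2.79, 3.14, 3.14, 3.14, 3.14].

### API

Orientations are given as a unit quaternion [w, x, y, z].
In Python, from bench import bot gives the robot as it stands. The module is installed in compiled form; this text tells all that it offers.
- The arm moves only by the tool jog_arm, never from a script. Its argument "motion" is one flat list of numbers, 5 for each row, row after row: the finger opening in m, from 0 to 0.0854, then the shift along the tool's x, y, z in m, then the turn about the tool's z in degrees. A call has exactly 10 rows; each row is the pose to reach, as a shift and turn from the pose commanded when the call began, along the tool's axes at that moment; what a row does not reach only later rows make up. A row lasts 1/10 s, in which the tool goes at most 50 mm and 8.59 degrees, less where a joint would pass 70% of its speed; a pose out of reach is approached as far as the arm can. A call with a gripper value outside its range is refused whole. The fingers move at their own pace and stop on an object; "grip_force" is the grip in N (left out, the last holds). Time passes only in rows, so rows that repeat a pose let the fingers close, or fill a call up. It gives the time, the measured TCP pose, the force and the opening at its end, in the units of the state.
- bot.state(): the state, without advancing time (a new reading comes with each control period).
- bot.grab_frame(name): name is "side" or "top" or "wrist"; returns the picture (480x640x3 uint8, red, green, blue); there is no depth.
- bot.get_calibration(name): a dict with "fovy" (degrees; the focal length in pixels is half the picture's height over the tangent of half this angle, whatever the lens; pixels are square), "cx", "cy" (the principal point, pixels), "distortion" ([k1, k2, p1, p2, k3] as OpenCV has them; the pictures are not rectified), "xyz" and "rotation" of the camera in the world; the wrist camera has in their place "tool_from_camera" (4x4, takes a point from camera to tool coordinates, whose origin is the TCP and whose axes are the flange's). Camera axes: x right, y up, looking along -z (the intrinsics and any distortion apply to the point x, -y, -z); pixel columns grow to the right and rows downward; lengths in m; the calibration is good to about 2 mm. A picture is of the moment at which its call begins: read the wrist's pose just before it. get_calibration takes no time and is no camera call.
- bot.close_job(): hands the job in, once; it reports no verdict.
The state is a dict: "t": time; "joints": joint angles; "joint_vel": joint speeds; "tau": joint torques, N m; "eef_pos": TCP position; "tool_rot": TCP orientation; "ft_force": force on the tool from outside, world axes, zero at the start; "wrist_torque": the same for the moment, N m; "grip_width": finger opening in m.
Only numpy, scipy, OpenCV 4.12 (cv2) and the standard library are available. Lean on these libraries where they do the work, as an engineer would, in place of code of your own. Each camera call takes 0.05 s, during which the arm holds its last target.

### The job

Push the metal instrument cassette, without lifting it, up the ramp and over the blue lip until it lies flat in the lower bay of the drying rack. Then pick up the green shelf by its yellow handle and lower it gently over the rack's four posts, every corner hole over its own post, until it rests level on their shoulders; let go. Leave the bottles and the jar standing where they are.

Things in the scene. Friction and masses are not known exactly. Their poses are not given: they have to be found in the camera images.
- rack: Drying rack fixed to the table. Origin: at table height under the centre of its lower bay; z up, x = push direction, from ramp into bay. In its frame (mm): bay floor 18 high, from x = -72 to a back stop at x = +72 (40 high). Channel 111 wide (y = +-55.5) between 5 mm steel side rails that run from x = -154 to +79, 34 high beside the ramp, 38 beside the bay.
- rack_lip (a point): Middle of the crest of the blue lip, at x = -76, z = 26 mm in the rack frame. The lip is 26 mm high, flat, 8 mm deep (x = -80 to -72), 111 mm wide; behind it the bay floor lies 8 mm lower.
- rack_foot (a point): Middle of the ramp's foot, where its surface meets the table, at x = -184 mm in the rack frame. The grey ramp, 111 mm wide, rises evenly from here to 26 mm high at x = -80; its lowest 30 mm have no side rails.
- rack_post (a point): On the axis of one of the four posts, at shoulder height (x = -60, y = +69, z = 56 mm in the rack frame). Posts stand at x = +-60, y = +-69: 21 mm diameter up to the shoulder at 56; above it a brass pin, 9 mm diameter, up to 78, its last 6 mm tapered to 4 mm.
- cassette: Instrument cassette: closed aluminium box with two red bands, 130 (x) x 95 (y) x 30 (z) mm, 0.3 to 0.55 kg, too wide to grasp; loose on the table before the ramp's foot, long side roughly along the ramp, askew. Origin: centre of its underside. Two open fingertips pushing on one face square it up. In the bay it has 7 mm play either way along x, 8 mm along y.
- shelf: Green shelf: plate 150 (x) x 168 (y) x 6 (z) mm, 0.4 kg, lying loose on the table beyond the rack's back stop. Origin: centre of its underside. Through holes, 15 mm diameter, at x = +-60, y = +-69 mm. Fitted, its axes are parallel to the rack's (either way round), underside 56 mm above the table, 8 mm clear of a cassette lying flat.
- shelf_handle (a point): Centre of the shelf's yellow handle bar, 50 mm above the shelf's origin, balanced over its middle. The bar is 12 (shelf x) x 80 (shelf y) x 14 (z) mm on two legs at y = +-36 mm, with 37 mm of free height over the plate.
- ink_a: Black ink bottle, 38 mm diameter, 105 mm tall. Origin: centre of its underside. Bystander.
- ink_b: Green ink bottle, 38 mm diameter, 105 mm tall. Origin: centre of its underside. Bystander.
- soap: Amber soap bottle, 50 mm diameter, 125 mm tall. Origin: centre of its underside. Bystander.
- jar: White jar with blue lid, 52 mm diameter, 75 mm tall. Origin: centre of its underside. Bystander.
There are look-alikes about, which are no part of the job. Several things look just like the cassette: the one meant starts nearest to the robot's base.

How it is judged:
By the outcome, as a careful person would: the job done as asked, in the order asked, and still so for the second after the job is handed in, with the robot touching nothing.
It also fails if it takes over 72 s, if anything falls off the work surface, if the arm or the gripper's body presses on something with over 40 N, if the wrist force passes 120 N, or if a joint passes its speed limit or range.

## Working session

There is one attempt and no reset: what is moved stays moved. The work goes in short steps, Python scripts to look and compute and a tool call to move; the robot and the scene stay as the last step left them, time stands still between calls to the robot, and variables do not carry over. Pictures are saved under pics/ and viewed, and the job is handed in when it is done.

Besides the shell and the picture viewer there is one more tool, called after "Emit:" as a command line: name --argument value ..., lists and objects as JSON in quotes. jog_arm: Moves the arm, as the interface text tells. Its arguments: {"type":"object","properties":{"motion":{"type":"array"},"grip_force":{"type":"number"}},"required":["motion"]}

```bash
mkdir -p pics; python3 - <<'E'
from bench import bot
import cv2, numpy as np
s=bot.state(); print(s)
for n in ["side","top","wrist"]:
    c=bot.get_calibration(n); print(n,{k:np.round(np.array(v),4).tolist() for k,v in c.items()})
    cv2.imwrite(f"pics/{n}0.png",bot.grab_frame(n)[:,:,::-1])
E
```

```text
{'t': 0.0, 'joints': array([1.00120691e+00, 4.87345286e-02, 9.75515013e-02, 1.62198671e+00,
       2.89471878e-05, 1.44304043e+00]), 'joint_vel': array([ 0.00040264, -0.00059999,  0.00057297, -0.00045682,  0.00073088,
        0.00094205]), 'tau': array([-1.28375996e-03, -3.38778949e+01,  3.20016325e+01,  2.02201609e-02,
       -2.14488332e-04, -3.32090366e-06]), 'eef_pos': array([0.22413358, 0.4740655 , 0.23010236]), 'tool_rot': array([-4.19040917e-04,  2.19124059e-01,  9.75696284e-01, -1.11035179e-03]), 'ft_force': array([ 0.42086165, -0.11829116,  0.18574214]), 'wrist_torque': array([-0.02810768, -0.01230662,  0.10370533]), 'grip_width': 0.08540600503601184}
side {'fovy': 51.8904, 'cx': 317.7732, 'cy': 240.7277, 'distortion': [-0.031, 0.0, 0.0, 0.0, 0.0], 'xyz': [0.2979, -0.6591, 0.9075], 'rotation': [0.9218, 0.3463, -0.0652, -0.1619]}
top {'fovy': 50.5695, 'cx': 333.3845, 'cy': 232.4005, 'distortion': [-0.1167, 0.0, 0.0, 0.0, 0.0], 'xyz': [0.3997, 0.0674, 1.2328], 'rotation': [-0.699, -0.0443, 0.0428, 0.7125]}
wrist {'fovy': 59.2747, 'cx': 324.6893, 'cy': 237.3571, 'distortion': [0.0092, 0.0, 0.0, 0.0, 0.0], 'tool_from_camera': [[0.0005, 0.9578, 0.2875, 0.072], [1.0, -0.0003, -0.001, -0.0003], [-0.0009, 0.2875, -0.9578, -0.1419], [0.0, 0.0, 0.0, 1.0]]}
```

View pics/top0.png

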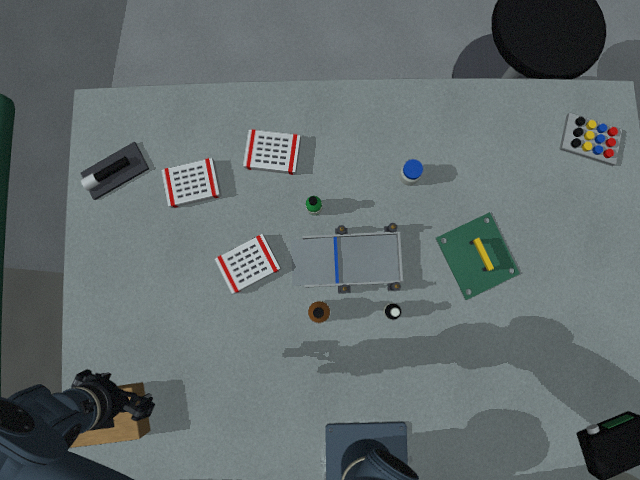

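View pics/side0.png

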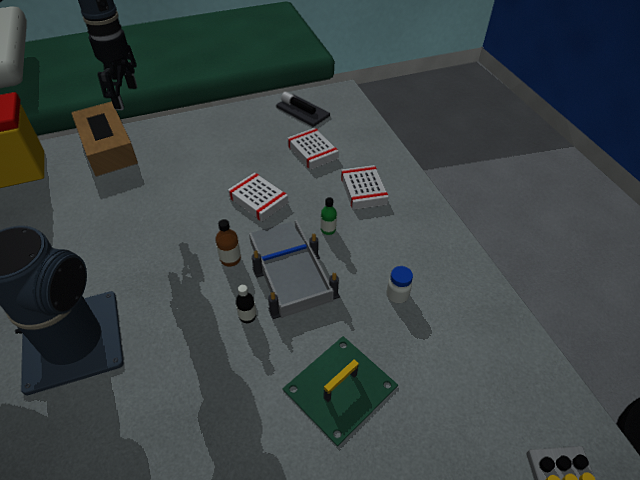

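View pics/wrist0.png

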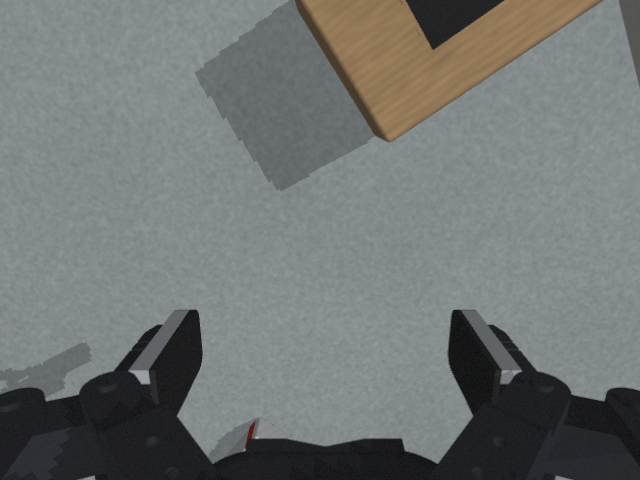

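Top picture: three cassette look-alikes at about (247,263), (191,182) and (272,151). The robot's base is at about (365,460), so (247,263) is nearest and should be the one meant. The rack is at (355,260), the shelf at (478,256), the amber bottle at (319,312), the black one at (393,312), the green one at (314,204) and the jar at (412,172). I'll confirm in enlarged crops and measure.

```bash
cat > h.py <<'E'
import cv2, numpy as np
from scipy.spatial.transform import Rotation as R
from bench import bot
def Rq(q): return R.from_quat([q[1],q[2],q[3],q[0]]).as_matrix()
def cam(n, st=None):
    c=bot.get_calibration(n); f=240/np.tan(np.radians(c["fovy"])/2)
    K=np.array([[f,0,c["cx"]],[0,f,c["cy"]],[0,0,1]]); d=np.array(c["distortion"],float)
    if n=="wrist":
        T=np.array(c["tool_from_camera"]); Rt=Rq(st["tool_rot"])
        Rm=Rt@T[:3,:3]; p=np.array(st["eef_pos"])+Rt@T[:3,3]
    else:
        r=np.array(c["rotation"]); Rm=Rq(r) if r.size==4 else r; p=np.array(c["xyz"])
    return K,d,Rm@np.diag([1,-1,-1]),p
def ray(C,px):
    K,d,Rm,p=C
    u=cv2.undistortPoints(np.array(px,float).reshape(-1,1,2),K,d).reshape(-1,2)
    return np.c_[u,np.ones(len(u))]@Rm.T
def onz(C,px,z):
    r=ray(C,px); z=np.broadcast_to(z,len(r)); return C[3]+r*((z-C[3][2])/r[:,2])[:,None]
def proj(C,P):
    K,d,Rm,p=C; q=(np.array(P,float).reshape(-1,3)-p)@Rm
    return cv2.projectPoints(q,np.zeros(3),np.zeros(3),K,d)[0].reshape(-1,2)
def crop(im,x0,y0,w,h,s,fn):
    cv2.imwrite(fn,cv2.resize(im[y0:y0+h,x0:x0+w],None,fx=s,fy=s,interpolation=cv2.INTER_CUBIC))
E
python3 - <<'E'
from h import *
im=cv2.imread("pics/top0.png")
crop(im,205,195,120,120,5,"pics/t_cas.png")
crop(im,290,190,130,140,4,"pics/t_rack.png")
crop(im,420,200,120,110,5,"pics/t_shelf.png")
im=cv2.imread("pics/side0.png")
crop(im,200,165,200,150,4,"pics/s_rack.png")
E
```

```text
(no output)
```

View pics/t_cas.png

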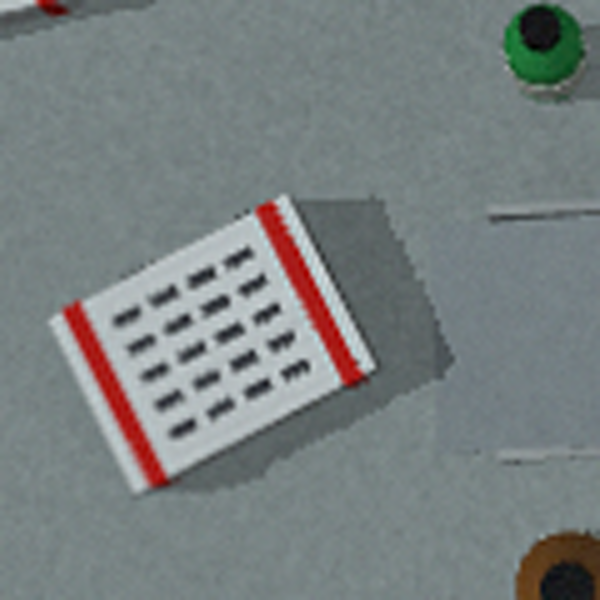

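View pics/t_rack.png

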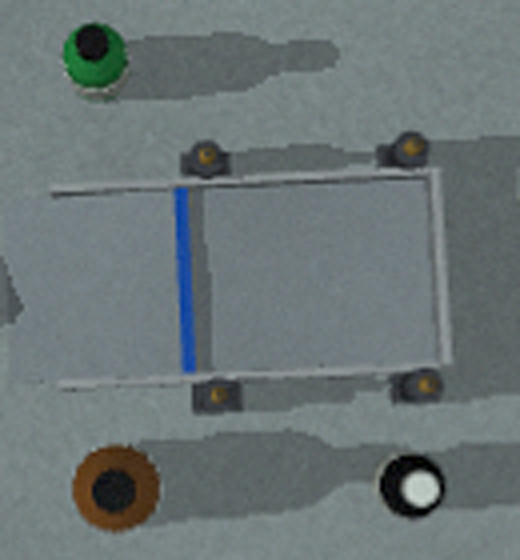

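View pics/t_shelf.png

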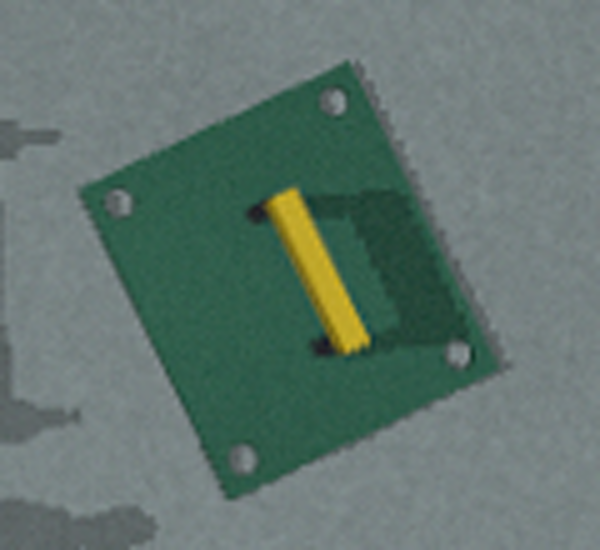

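View pics/s_rack.png

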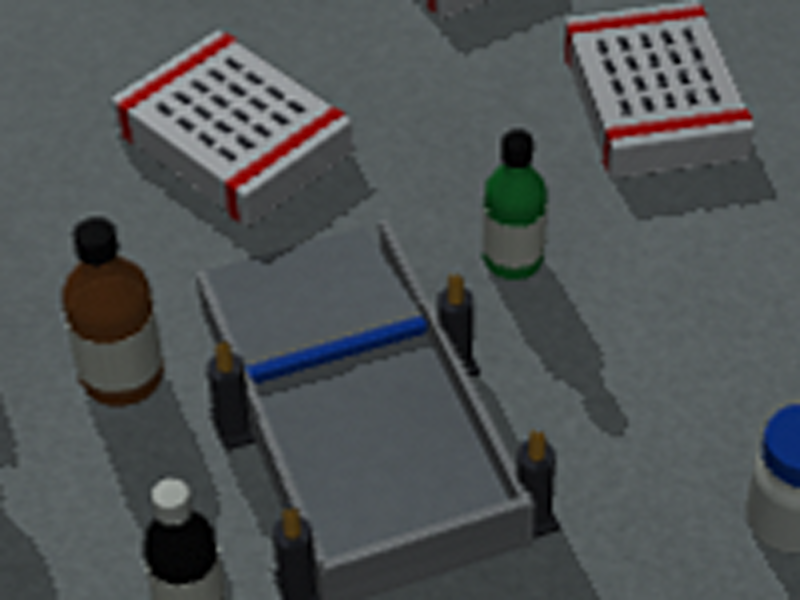

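```bash
cat > m.py <<'E'
from h import *
from scipy.optimize import least_squares
def fit(views,x0):
    # views: list of (C, model pts Nx3 (local), pixels); pose x,y,yaw with z=0
    def res(v):
        c,s=np.cos(v[2]),np.sin(v[2]); M=np.array([[c,-s,0],[s,c,0],[0,0,1]])
        return np.concatenate([(proj(C,np.array(P)@M.T+[v[0],v[1],0])-np.array(p)).ravel() for C,P,p in views])
    r=least_squares(res,x0); return r.x,np.abs(r.fun).max(),r.fun.reshape(-1,2)
def un(p,x0,y0,s): return (np.array(p,float)+.5)/s-.5+[x0,y0]
E
python3 - <<'E'
from m import *
T=cam("top"); S=cam("side"); np.set_printoptions(precision=4,suppress=True)
# cassette: x forward = image right = world -y
cp=un([(50,320),(288,195),(376,370),(138,493)],205,195,5)
P=onz(T,cp,.03); print("cas",P, np.linalg.norm(np.diff(P,axis=0),axis=1))
# local corners: rear-left, front-left, front-right, rear-right
cl=[(-.065,.0475,.03),(.065,.0475,.03),(.065,-.0475,.03),(-.065,-.0475,.03)]
cs=un([(115,97),(350,113),(237,187),(228,32)],200,165,4)
print(fit([(T,cl,cp)],[.4,.3,-1.5]))
# side: near corners
# rack
pins=un([(205,155),(411,147),(218,394),(426,383)],290,190,4)
pl=[(-.06,.069,.077),(.06,.069,.077),(-.06,-.069,.077),(.06,-.069,.077)]
lip=un([(181,188),(188,372)],290,190,4); ll=[(-.076,.0555,.026),(-.076,-.0555,.026)]
print("rack T",fit([(T,pl+ll,np.r_[pins,lip])],[.4,.1,-1.5]))
sp=un([(457,278),(538,435),(223,345),(291,512)],200,165,4)
print("rack S",fit([(S,pl,sp)],[.4,.1,-1.5]))
print("rack TS",fit([(T,pl+ll,np.r_[pins,lip]),(S,pl,sp)],[.4,.1,-1.5]))
# shelf
c=un([(350,62),(503,370),(230,500),(80,188)],420,200,5)
P=onz(T,c,.006); print("shelf",P,np.linalg.norm(np.diff(P,axis=0),axis=1))
sl=[(.075,.084,.006),(.075,-.084,.006),(-.075,-.084,.006),(-.075,.084,.006)]
h=un([(283,195),(355,347)],420,200,5); hl=[(0,.04,.057),(0,-.04,.057)]
print(fit([(T,sl,c)],[.4,-.15,-1.2])); print(fit([(T,sl+hl,np.r_[c,h])],[.4,-.15,-1.2]))
# bystanders
for n,p,z in [("soap",un((114,490),290,190,4),.125),("blk",un((421,488),290,190,4),.105),("grn",un((92,43),290,190,4),.105),("jar",(412,169),.075)]:
    print(n,onz(T,[p],z))
s=bot.state(); M=Rq(s["tool_rot"]); print(M)
E
```

```text
cas [[0.4912 0.3535 0.03  ]
 [0.5491 0.2389 0.03  ]
 [0.4648 0.1973 0.03  ]
 [0.4084 0.3109 0.03  ]] [0.1284 0.0941 0.1268]
(array([ 0.4784,  0.2752, -1.1056]), np.float64(0.6865453573382183), array([[-0.4333, -0.1976],
       [ 0.2277, -0.3592],
       [ 0.636 , -0.1495],
       [-0.4419,  0.6865]]))
rack T (array([ 0.4854, -0.0106, -1.5452]), np.float64(0.7602733161245965), array([[ 0.0617, -0.4375],
       [ 0.6941, -0.7603],
       [-0.3715,  0.168 ],
       [ 0.4467,  0.4516],
       [-0.6032,  0.01  ],
       [-0.2538,  0.5479]]))
rack S (array([ 0.4856, -0.017 , -1.5465]), np.float64(0.20552304422079715), array([[-0.0213, -0.0319],
       [ 0.2055, -0.0092],
       [-0.0489, -0.0166],
       [-0.1339,  0.0293]]))
rack TS (array([ 0.4857, -0.0127, -1.5452]), np.float64(1.5988955405586012), array([[ 0.9724, -0.5678],
       [ 1.5989, -0.8888],
       [ 0.55  ,  0.0343],
       [ 1.3622,  0.317 ],
       [ 0.2709, -0.1154],
       [ 0.6283,  0.4203],
       [-0.6583, -1.3773],
       [-0.4584, -1.5712],
       [-0.5357, -1.3852],
       [-0.625 , -1.5675]]))
shelf [[ 0.595  -0.3182  0.006 ]
 [ 0.4413 -0.3865  0.006 ]
 [ 0.3819 -0.2476  0.006 ]
 [ 0.5351 -0.1805  0.006 ]] [0.1682 0.1511 0.1672]
(array([ 0.4883, -0.2832, -1.1594]), np.float64(0.38987810626713326), array([[ 0.0306, -0.1229],
       [-0.3899, -0.0204],
       [ 0.202 ,  0.2478],
       [ 0.1495, -0.1072]]))
(array([ 0.4883, -0.2827, -1.1599]), np.float64(0.6790292403685498), array([[-0.1472, -0.0889],
       [-0.6012,  0.0328],
       [-0.0317,  0.2701],
       [-0.0487, -0.1033],
       [ 0.1104, -0.3093],
       [ 0.679 ,  0.1964]]))
soap [[0.364  0.1048 0.125 ]]
blk [[ 0.3609 -0.0635  0.105 ]]
grn [[0.6131 0.114  0.105 ]]
jar [[ 0.6892 -0.1183  0.075 ]]
[[-0.904   0.4275 -0.001 ]
 [ 0.4275  0.904  -0.0015]
 [ 0.0002 -0.0018 -1.    ]]
```

Emit:
jog_arm --motion '[0, -0.031, 0.005, 0.01, 7, 0, -0.062, 0.01, 0.02, 14, 0, -0.094, 0.015, 0.03, 21, 0, -0.125, 0.02, 0.045, 28, 0, -0.156, 0.025, 0.06, 35, 0, -0.187, 0.03, 0.075, 42, 0, -0.218, 0.035, 0.09, 49, 0, -0.25, 0.04, 0.1, 56, 0, -0.281, 0.0455, 0.11, 63.2, 0, -0.281, 0.0455, 0.12, 63.2]' --grip_force 20

```text
t: 1.15
eef_pos: [0.5014, 0.3936, 0.1096]
tool_rot: [0.001, 0.7, 0.714, -0.0]
ft_force: [-1.6, -0.2, 0.2]
grip_width: 0.0001
```

```bash
cat > look.py <<'E'
import sys
from h import *
n,fn=sys.argv[1:3]
s=bot.state(); im=bot.grab_frame(n)[:,:,::-1]; cv2.imwrite(f"pics/{fn}.png",im)
import json; json.dump({k:np.array(v).tolist() for k,v in s.items()},open(f"pics/{fn}.json","w"))
if len(sys.argv)>3:
    a=list(map(int,sys.argv[3:])); crop(im,*a,f"pics/{fn}c.png")
M=Rq(s["tool_rot"]); print("t",s["t"],"pos",s["eef_pos"].round(4),"xyaw",np.degrees(np.arctan2(M[1,0],M[0,0])).round(2),"F",s["ft_force"].round(1),"w",round(s["grip_width"],4),"q",s["joints"].round(2))
E
python3 look.py wrist w1
```

```text
t 1.15 pos [0.5014 0.3936 0.1096] xyaw 91.16 F [-1.6 -0.2  0.2] w 0.0001 q [ 0.56  0.35  0.2   1.43 -0.    2.11]
```

View pics/w1.png

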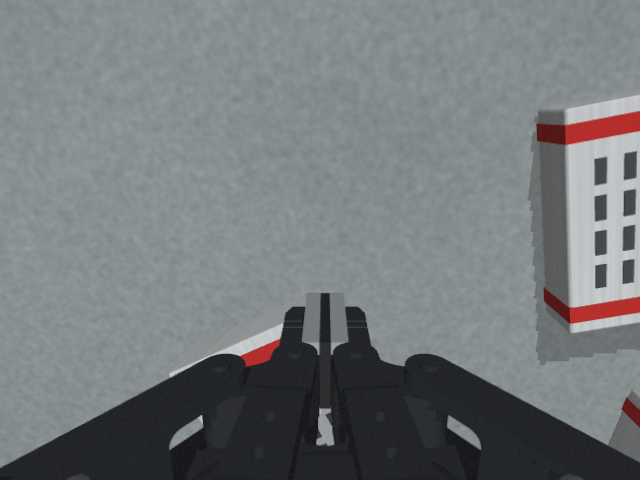

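Emit:
jog_arm --motion '[0, 0, 0, 0.02, 0, 0, 0, 0, 0.04, 0, 0, 0, 0, 0.06, 0, 0, 0, 0, 0.08, 0, 0, 0, 0, 0.09, 0, 0, 0, 0, 0.098, 0, 0, -0.005, 0, 0.098, 0, 0, -0.01, 0, 0.098, 0, 0, -0.015, 0, 0.098, 0, 0, -0.015, 0, 0.098, 0]'

```text
t: 2.2
eef_pos: [0.4992, 0.3801, 0.0145]
tool_rot: [0.0, 0.698, 0.716, 0.001]
ft_force: [0.7, 0.5, 0.0]
grip_width: -0.0001
```

Emit:
jog_arm --motion '[0, -0.006, 0, 0, 0, 0, -0.012, 0, 0, 0, 0, -0.017, 0.002, 0, 0, 0, -0.022, 0.004, 0, 0, 0, -0.027, 0.006, 0, 0, 0, -0.032, 0.008, 0, 0, 0, -0.037, 0.01, 0, 0, 0, -0.04, 0.012, 0, 0, 0, -0.042, 0.013, 0, 0, 0, -0.042, 0.013, 0, 0]'

```text
t: 3.2
eef_pos: [0.5128, 0.3385, 0.0134]
tool_rot: [0.0, 0.698, 0.716, -0.0]
ft_force: [1.1, 0.5, -0.0]
grip_width: -0.0
```

```bash
python3 look.py top t1 205 185 150 130 5
```

```text
t 3.2 pos [0.5128 0.3385 0.0134] xyaw 91.46 F [ 1.1  0.5 -0. ] w -0.0 q [ 0.47  0.34 -0.01  1.23 -0.    2.02]
```

View pics/t1c.png

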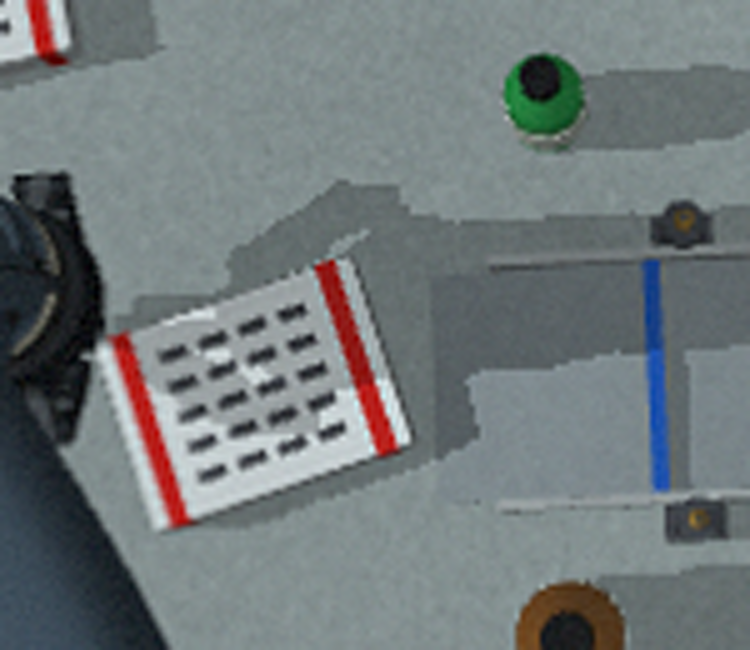

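```bash
python3 - <<'E'
from m import *
T=cam("top"); np.set_printoptions(precision=4,suppress=True)
cl=[(-.065,.0475,.03),(.065,.0475,.03),(.065,-.0475,.03),(-.065,-.0475,.03)]
r=fit([(T,cl,un([(97,340),(350,258),(411,440),(158,530)],205,185,5))],[.4,.3,-1.5])
print(r, np.degrees(r[0][2]+1.5452))
E
```

```text
(array([ 0.4792,  0.2555, -1.2588]), np.float64(0.8748776530456439), array([[-0.4658,  0.296 ],
       [ 0.384 , -0.8749],
       [ 0.6946,  0.4181],
       [-0.6244,  0.139 ]])) 16.410876784772046
```

Emit:
jog_arm --motion '[0, -0.004, 0.003, 0, 0, 0, -0.008, 0.005, 0, 0, 0, -0.012, 0.007, 0, 0, 0, -0.016, 0.009, 0, 0, 0, -0.019, 0.011, 0, 0, 0, -0.022, 0.013, 0, 0, 0, -0.024, 0.014, 0, 0, 0, -0.026, 0.015, 0, 0, 0, -0.026, 0.015, 0, 0, 0, -0.026, 0.015, 0, 0]'

```text
t: 4.25
eef_pos: [0.5283, 0.313, 0.0133]
tool_rot: [0.0, 0.698, 0.716, -0.0]
ft_force: [0.3, 0.9, 0.0]
grip_width: -0.0002
```

```bash
python3 look.py top t2 205 185 150 130 5
```

```text
t 4.25 pos [0.5283 0.313  0.0133] xyaw 91.48 F [0.3 0.9 0. ] w -0.0002 q [ 0.43  0.34 -0.01  1.23 -0.    1.97]
```

View pics/t2c.png

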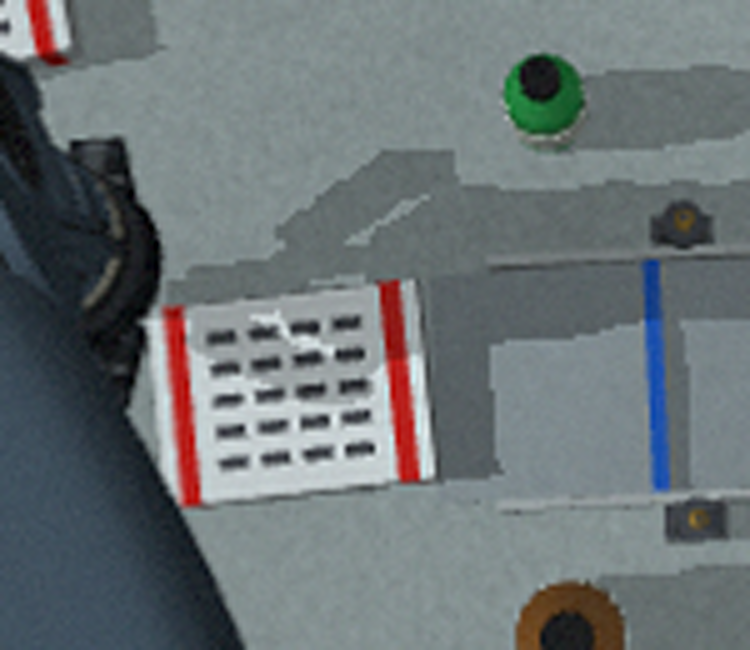

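```bash
python3 - <<'E'
from m import *
T=cam("top"); np.set_printoptions(precision=4,suppress=True)
cl=[(-.065,.0475,.03),(.065,.0475,.03),(.065,-.0475,.03),(-.065,-.0475,.03)]
r=fit([(T,cl,un([(150,311),(416,279),(436,481),(170,508)],205,185,5))],[.4,.3,-1.5])
print(r, np.degrees(r[0][2]+1.5452))
v=r[0]; d=np.array([np.cos(-1.5452),np.sin(-1.5452)]); l=np.array([-d[1],d[0]])
rk=np.array([.4855,-.012]); print("in rack",(v[:2]-rk)@d,(v[:2]-rk)@l)
E
```

```text
(array([ 0.4776,  0.2369, -1.4769]), np.float64(0.6709099230443201), array([[-0.3164, -0.0583],
       [ 0.4251,  0.26  ],
       [ 0.5533, -0.4208],
       [-0.6709,  0.2123]])) 3.912768705351474
in rack -0.24905511840451178 -0.001537792979707004
```

Emit:
jog_arm --motion '[0, 0.008, 0, 0, 0, 0, 0.018, 0, 0, 0, 0.02, 0.025, -0.005, 0, 0, 0.06, 0.025, -0.015, 0.002, 0, 0.06, 0.025, -0.025, 0.004, 0, 0.06, 0.025, -0.035, 0.006, 0, 0.06, 0.025, -0.045, 0.007, 0, 0.06, 0.02, -0.051, 0.007, 0, 0.06, 0.013, -0.051, 0.007, 0, 0.06, 0.008, -0.051, 0.007, 0]'

```text
t: 5.3
eef_pos: [0.4771, 0.3192, 0.0065]
tool_rot: [0.0, 0.698, 0.716, 0.0]
ft_force: [-0.2, 0.1, 0.4]
grip_width: 0.0602
```

```bash
python3 look.py side s2 180 120 240 180 3;python3 look.py wrist w2
```

```text
t 5.3 pos [0.4771 0.3192 0.0065] xyaw 91.46 F [-0.2  0.1  0.4] w 0.0602 q [ 0.47  0.24 -0.14  1.19 -0.    2.02]
t 5.35 pos [0.4774 0.3185 0.0066] xyaw 91.41 F [ 0.9 -0.2  0.2] w 0.0598 q [ 0.47  0.24 -0.14  1.19 -0.    2.02]
```

View pics/s2c.png

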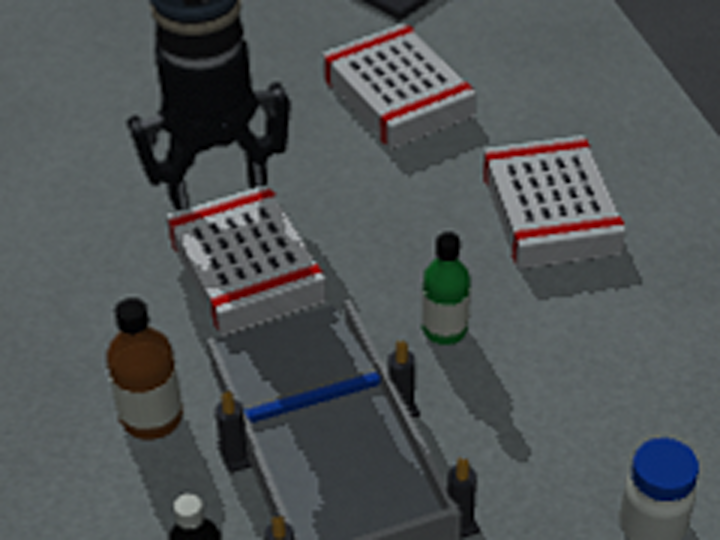

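View pics/w2.png

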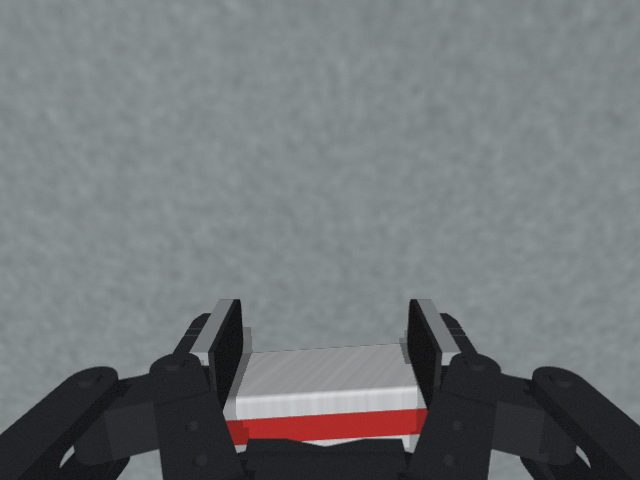

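Emit:
jog_arm --motion '[0.06, -0.006, 0, 0, 0, 0.06, -0.012, 0, 0, 0, 0.06, -0.018, 0, 0, 0, 0.06, -0.024, 0, 0, 0, 0.06, -0.03, 0, 0, 0, 0.06, -0.036, 0, 0, 0, 0.06, -0.042, 0, 0, 0, 0.06, -0.048, 0, 0, 0, 0.06, -0.054, 0, 0, 0, 0.06, -0.06, 0, 0, 0]'

```text
t: 6.4
eef_pos: [0.4785, 0.2596, 0.0064]
tool_rot: [-0.0, 0.698, 0.716, 0.0]
ft_force: [0.4, 4.2, 1.6]
grip_width: 0.0602
```

```bash
python3 look.py top t3 225 185 150 130 5; python3 look.py side s3 180 120 240 180 3
```

```text
t 6.4 pos [0.4785 0.2596 0.0064] xyaw 91.49 F [0.4 4.2 1.6] w 0.0602 q [ 0.37  0.17 -0.22  1.18  0.    1.92]
t 6.45 pos [0.4785 0.2585 0.0063] xyaw 91.44 F [-0.4  2.5  2.9] w 0.0601 q [ 0.37  0.17 -0.22  1.18 -0.    1.92]
```

View pics/t3c.png

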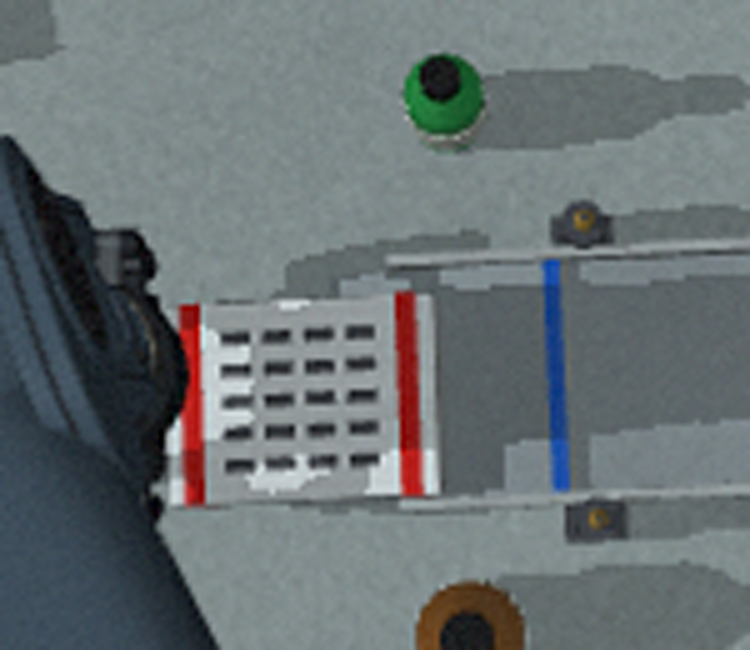

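View pics/s3c.png

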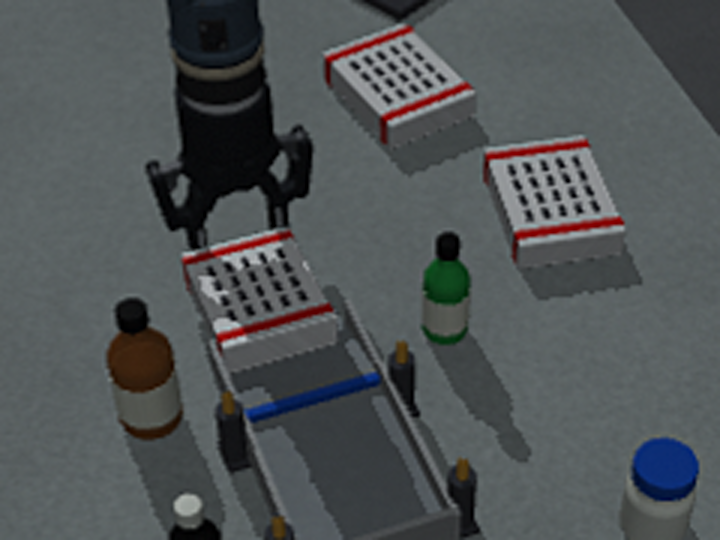

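Emit:
jog_arm --motion '[0.06, -0.008, 0, 0, 0, 0.06, -0.016, 0, 0, 0, 0.06, -0.024, 0, 0, 0, 0.06, -0.032, 0, 0, 0, 0.06, -0.04, 0, 0, 0, 0.06, -0.048, 0, 0, 0, 0.05, -0.056, 0, -0.002, 0, 0.04, -0.064, 0, -0.004, 0, 0.03, -0.07, 0, -0.006, 0, 0.03, -0.076, 0, -0.008, 0]'

```text
t: 7.5
eef_pos: [0.4801, 0.1833, 0.0142]
tool_rot: [-0.0, 0.698, 0.716, -0.0]
ft_force: [-0.6, 2.1, -1.0]
grip_width: 0.03
```

```bash
python3 look.py side s4 180 120 240 180 3
```

```text
t 7.5 pos [0.4801 0.1833 0.0142] xyaw 91.47 F [-0.6  2.1 -1. ] w 0.03 q [ 0.23  0.09 -0.3   1.19 -0.    1.78]
```

View pics/s4c.png

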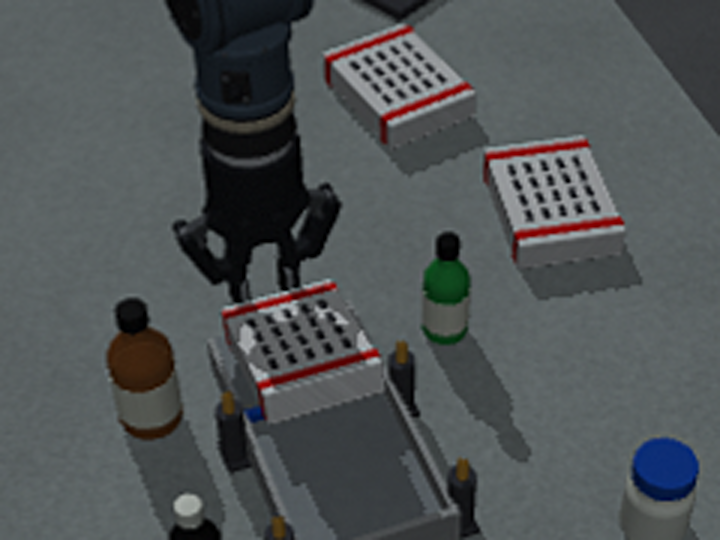

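Emit:
jog_arm --motion '[0.03, -0.007, 0, -0.001, 0, 0.03, -0.014, 0, -0.002, 0, 0.03, -0.021, 0, -0.003, 0, 0.03, -0.028, 0, -0.005, 0, 0.03, -0.035, 0, -0.007, 0, 0.03, -0.042, 0, -0.009, 0, 0.03, -0.049, 0, -0.01, 0, 0.03, -0.056, 0, -0.012, 0, 0.03, -0.063, 0, -0.014, 0, 0.03, -0.07, 0, -0.016, 0]'

```text
t: 8.55
eef_pos: [0.4839, 0.1177, 0.033]
tool_rot: [-0.002, 0.697, 0.717, 0.005]
ft_force: [-3.1, 13.8, 9.8]
grip_width: 0.0302
```

```bash
python3 look.py side s5 180 120 240 180 3; python3 look.py top t5 275 185 150 130 5
```

```text
t 8.55 pos [0.4839 0.1177 0.033 ] xyaw 91.62 F [-3.1 13.8  9.8] w 0.0302 q [ 0.1   0.02 -0.32  1.22  0.01  1.64]
t 8.6 pos [0.4843 0.1158 0.0334] xyaw 91.57 F [-0.1  0.5  0.5] w 0.0298 q [ 0.1   0.02 -0.32  1.22  0.01  1.64]
```

View pics/s5c.png

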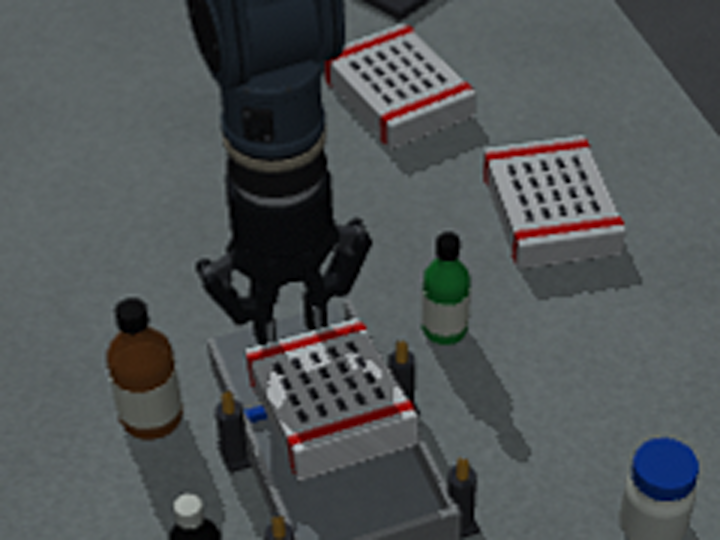

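View pics/t5c.png

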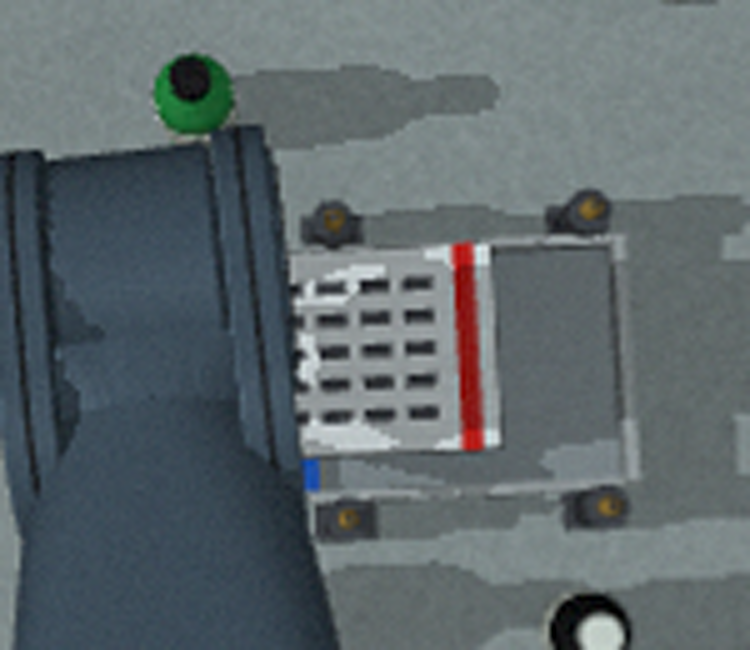

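Emit:
jog_arm --motion '[0.03, -0.006, -0.001, -0.001, 0, 0.03, -0.012, -0.002, -0.002, 0, 0.03, -0.018, -0.003, -0.003, 0, 0.03, -0.024, -0.004, -0.004, 0, 0.03, -0.03, -0.005, -0.005, 0, 0.03, -0.035, -0.005, -0.005, 0, 0.03, -0.039, -0.005, -0.005, 0, 0.03, -0.042, -0.005, -0.005, 0, 0.03, -0.044, -0.005, -0.005, 0, 0.03, -0.044, -0.005, -0.005, 0]'

```text
t: 9.65
eef_pos: [0.4784, 0.0695, 0.0353]
tool_rot: [0.0, 0.698, 0.716, -0.0]
ft_force: [-0.2, -0.1, -0.4]
grip_width: 0.0303
```

```bash
python3 look.py side s6 180 120 240 180 3; python3 look.py top t6 275 185 150 130 5
```

```text
t 9.65 pos [0.4784 0.0695 0.0353] xyaw 91.46 F [-0.2 -0.1 -0.4] w 0.0303 q [ 0.01 -0.01 -0.35  1.23 -0.    1.55]
t 9.7 pos [0.4785 0.0695 0.0354] xyaw 91.47 F [-0.1  0.8 -1.4] w 0.03 q [ 0.01 -0.01 -0.35  1.23 -0.    1.55]
```

View pics/s6c.png

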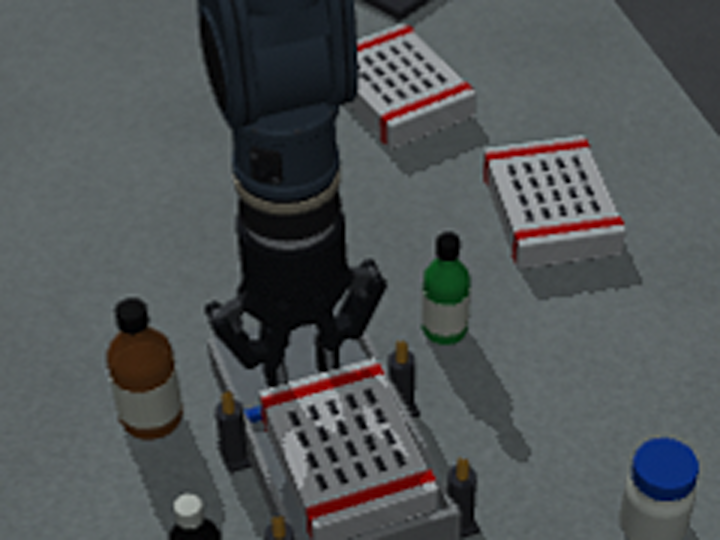

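View pics/t6c.png

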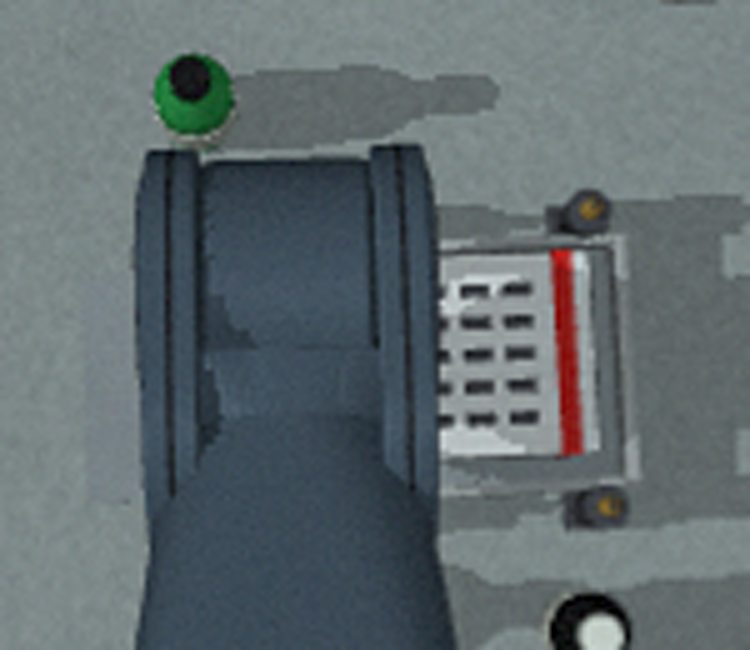

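Emit:
jog_arm --motion '[0.03, -0.001, 0, 0, 0, 0.03, -0.002, 0, 0, 0, 0.03, -0.003, 0, 0, 0, 0.03, -0.004, 0, 0, 0, 0.03, -0.005, 0, 0, 0, 0.03, -0.006, 0, 0, 0, 0.03, -0.006, 0, 0, 0, 0.03, -0.006, 0, 0, 0, 0.03, -0.004, 0, 0, 0, 0.03, 0.004, 0, -0.004, 0]'

```text
t: 10.75
eef_pos: [0.4777, 0.0732, 0.0388]
tool_rot: [0.0, 0.698, 0.716, -0.001]
ft_force: [0.4, 0.2, -0.8]
grip_width: 0.0297
```

```bash
python3 look.py side s7 220 200 180 130 4
```

```text
t 10.75 pos [0.4777 0.0732 0.0388] xyaw 91.4 F [ 0.4  0.2 -0.8] w 0.0297 q [ 0.01 -0.01 -0.35  1.24 -0.    1.56]
```

View pics/s7c.png

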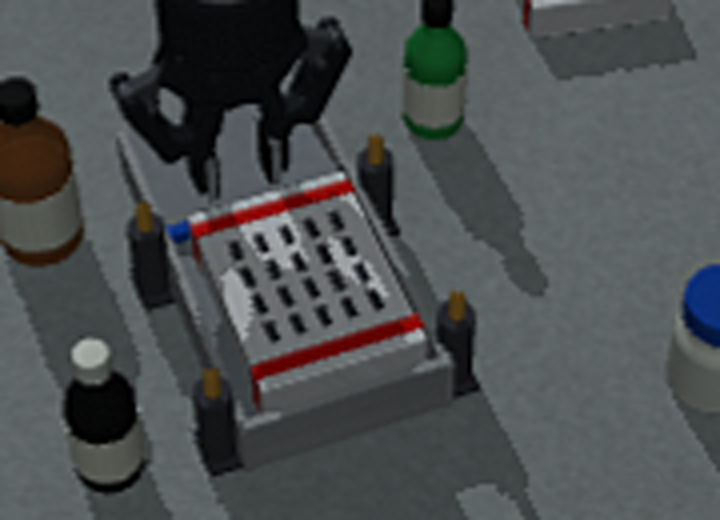

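Emit:
jog_arm --motion '[0.03, 0.005, 0, -0.02, 0, 0.03, 0.005, 0, -0.05, 0, 0.03, 0.005, 0, -0.09, 0, 0.05, -0.005, 0, -0.125, -8.5, 0.07, -0.02, 0.001, -0.155, -17, 0.085, -0.035, 0.003, -0.17, -25.5, 0.085, -0.05, 0.005, -0.18, -34, 0.085, -0.065, 0.005, -0.18, -42.5, 0.085, -0.08, 0.005, -0.18, -51, 0.085, -0.085, 0.005, -0.18, -59.5]'

```text
t: 11.8
eef_pos: [0.4857, -0.0122, 0.2197]
tool_rot: [0.0, 0.248, 0.969, -0.001]
ft_force: [-0.8, 1.4, -0.4]
grip_width: 0.085
```

Emit:
jog_arm --motion '[0.085, 0, 0, 0, -8, 0.085, 0, 0, 0, -16, 0.085, 0, 0, 0, -24, 0.085, 0, 0, 0, -30.5, 0.085, 0, 0, 0, -30.5, 0.085, 0, 0, 0, -30.5, 0.085, 0, 0, 0, -30.5, 0.085, 0, 0, 0, -30.5, 0.085, 0, 0, 0, -30.5, 0.085, 0, 0, 0, -30.5]'

```text
t: 12.8
eef_pos: [0.4855, -0.0109, 0.2193]
tool_rot: [-0.0, -0.013, 1.0, -0.0]
ft_force: [-0.6, 0.0, 0.0]
grip_width: 0.0848
```

```bash
python3 look.py wrist w8;python3 look.py side s8 220 200 180 130 4
```

```text
t 12.8 pos [ 0.4855 -0.0109  0.2193] xyaw -178.53 F [-0.6  0.   0. ] w 0.0848 q [-0.16 -0.06 -0.03  1.6  -0.   -0.19]
t 12.85 pos [ 0.4855 -0.0109  0.2193] xyaw -178.53 F [-0.4 -0.8  0.3] w 0.085 q [-0.16 -0.06 -0.03  1.6  -0.   -0.19]
```

View pics/w8.png

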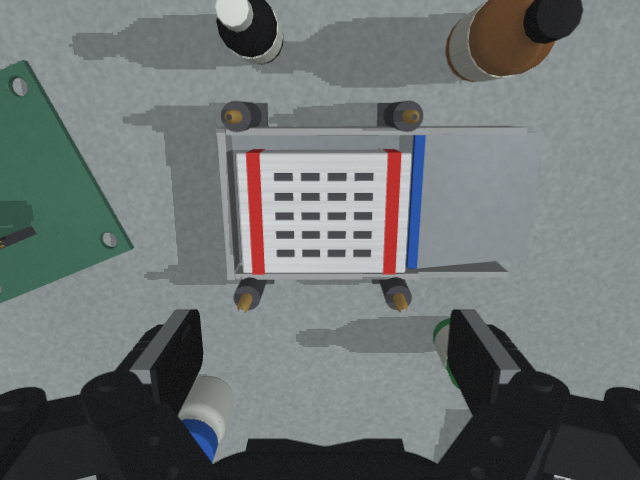

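View pics/s8c.png

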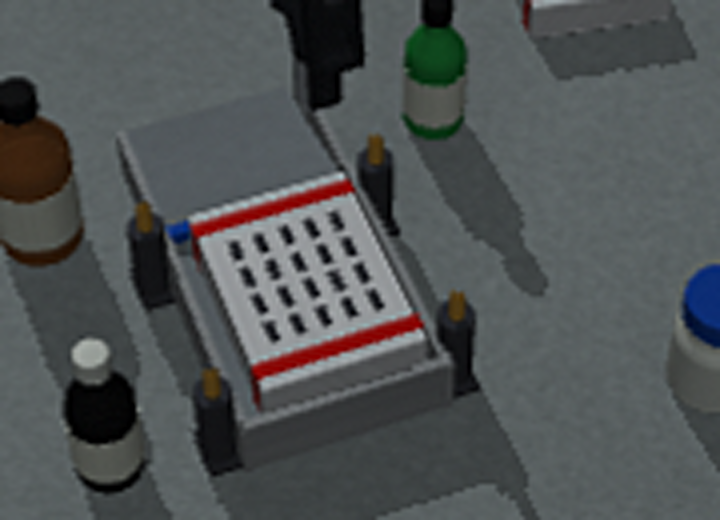

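```bash
python3 - <<'E'
from h import *
im=cv2.imread("pics/w8.png"); crop(im,210,90,230,120,3.4,"pics/w8a.png"); crop(im,210,200,230,120,3.4,"pics/w8b.png")
E
```

```text
(no output)
```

View pics/w8a.png

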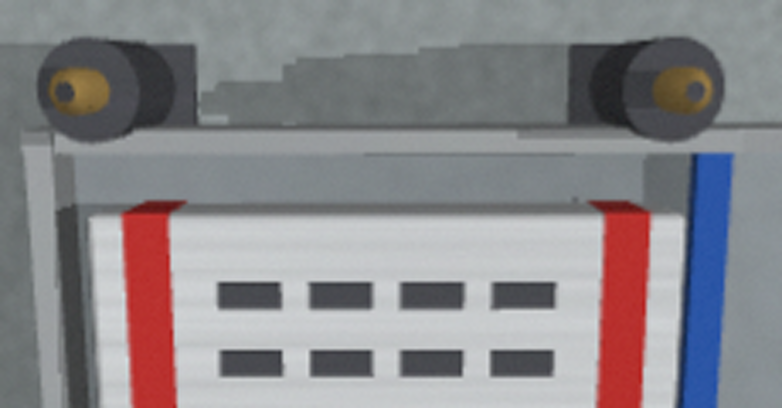

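View pics/w8b.png

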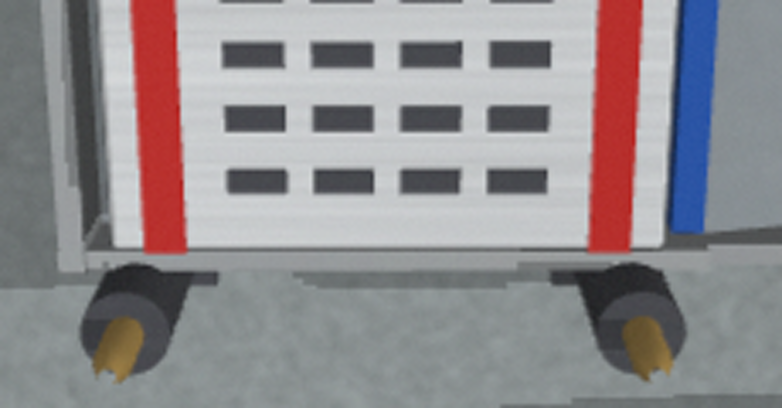

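```bash
cat > rk.py <<'E'
from m import *
import json
np.set_printoptions(precision=4,suppress=True)
st=json.load(open("pics/w8.json")); W=cam("wrist",st)
A=lambda p: un(p,210,90,3.4); B=lambda p: un(p,210,200,3.4)
# image left = rack +x (y world neg); image up = world -x = rack -y
tip=A([(65,92),(697,91)]); tl=[(.06,-.069,.078),(-.06,-.069,.078)]
sh=np.r_[A([(88,90),(673,88)]),B([(124,333),(641,332)])]; sl=[(.06,-.069,.056),(-.06,-.069,.056),(.06,.069,.056),(-.06,.069,.056)]
r=fit([(W,tl+sl,np.r_[tip,sh])],[.485,-.012,-1.545]); print("rack W",r)
E
python3 rk.py; python3 - <<'E'
from rk import *
c=np.r_[A([(90,212),(684,214)]),B([(664,247),(115,247)])]
for z in (.048,.052,.056):
    P=onz(W,c,z); print(z,P[:,:2],np.linalg.norm(np.diff(P,axis=0),axis=1))
# full 6dof by PnP
K,d,Rm,p=W
obj=np.array([(.065,-.0475,.03),(-.065,-.0475,.03),(-.065,.0475,.03),(.065,.0475,.03)])
ok,rv,tv=cv2.solvePnP(obj,c,K,d); Rc=Rm@cv2.Rodrigues(rv)[0]; print("org",Rm@tv.ravel()+p,"zaxis",Rc[:,2],"xaxis",Rc[:,0])
S=cam("side"); cs=un([(187,215),(348,175),(430,333),(255,390)],220,200,4)
sl=[(-.065,-.0475,.03),(-.065,.0475,.03),(.065,.0475,.03),(.065,-.0475,.03)]
K,d,Rm,p=S
ok,rv,tv=cv2.solvePnP(np.array(sl),cs,K,d); Rc=Rm@cv2.Rodrigues(rv)[0]; print("S org",Rm@tv.ravel()+p,"z",Rc[:,2])
E
```

```text
rack W (array([ 0.4859, -0.0134, -1.5434]), np.float64(0.4981087102212314), array([[-0.3698, -0.3339],
       [-0.0739, -0.2795],
       [-0.2372, -0.1687],
       [ 0.4981,  0.1967],
       [ 0.1142,  0.4183],
       [ 0.1339,  0.4806]]))
rack W (array([ 0.4859, -0.0134, -1.5434]), np.float64(0.4981087102212314), array([[-0.3698, -0.3339],
       [-0.0739, -0.2795],
       [-0.2372, -0.1687],
       [ 0.4981,  0.1967],
       [ 0.1142,  0.4183],
       [ 0.1339,  0.4806]]))
0.048 [[ 0.444  -0.0772]
 [ 0.4411  0.0504]
 [ 0.5347  0.0537]
 [ 0.5381 -0.0746]] [0.1276 0.0937 0.1283]
0.052 [[ 0.4436 -0.0764]
 [ 0.4408  0.0495]
 [ 0.5332  0.0528]
 [ 0.5365 -0.0738]] [0.126  0.0925 0.1267]
0.056 [[ 0.4432 -0.0756]
 [ 0.4404  0.0487]
 [ 0.5316  0.0519]
 [ 0.5349 -0.0731]] [0.1243 0.0913 0.125 ]
org [ 0.4911 -0.0118  0.013 ] zaxis [-0.0169 -0.0088  0.9998] xaxis [ 0.0279 -0.9996 -0.0083]
S org [ 0.4848 -0.0337  0.0423] z [-0.0124  0.0875  0.9961]
```

Emit:
jog_arm --motion '[0.085, 0, -0.03, 0, -3, 0.085, 0.001, -0.065, 0, -6, 0.085, 0.001, -0.1, 0, -9, 0.085, 0.002, -0.14, 0.01, -12, 0.085, 0.002, -0.18, 0.02, -15, 0.085, 0.003, -0.22, 0.03, -18, 0.085, 0.004, -0.25, 0.04, -20, 0.085, 0.004, -0.272, 0.05, -22, 0.085, 0.004, -0.272, 0.05, -22, 0.085, 0.004, -0.272, 0.05, -22]'

```text
t: 13.9
eef_pos: [0.4882, -0.2827, 0.1689]
tool_rot: [-0.0, -0.203, 0.979, 0.001]
ft_force: [0.2, 0.2, 0.1]
grip_width: 0.0853
```

```bash
python3 look.py wrist w9
```

```text
t 13.9 pos [ 0.4882 -0.2827  0.1689] xyaw -156.6 F [0.2 0.2 0.1] w 0.0853 q [-0.64  0.15  0.08  1.51  0.   -1.05]
```

View pics/w9.png

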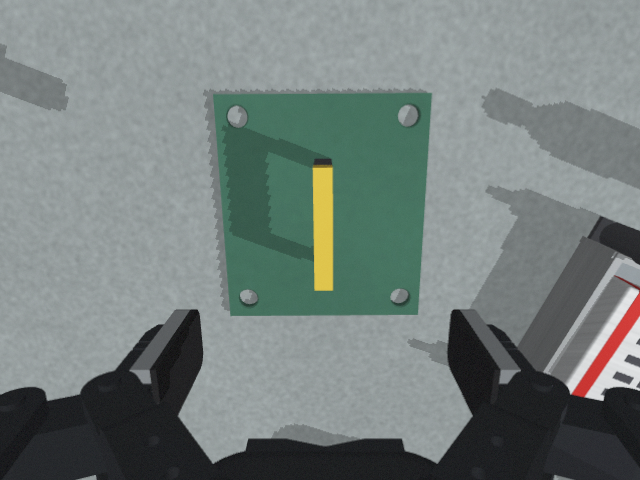

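```bash
python3 - <<'E'
from m import *
import json
np.set_printoptions(precision=4,suppress=True)
st=json.load(open("pics/w9.json")); W=cam("wrist",st)
pl=[(.075,-.084,.006),(-.075,-.084,.006),(-.075,.084,.006),(.075,.084,.006)]; pp=[(215,94),(431,94),(419,314.5),(231,315.5)]
bl=[(.006,-.04,.057),(-.006,-.04,.057),(-.006,.04,.057),(.006,.04,.057)]; bp=[(313,166),(332.5,166),(333,290.5),(315,291)]
print(fit([(W,pl,pp)],[.488,-.283,-1.16])); print(fit([(W,bl,bp)],[.488,-.283,-1.16])); print(fit([(W,pl+bl,pp+bp)],[.488,-.283,-1.16]))
E
```

```text
(array([ 0.489 , -0.2836, -1.1564]), np.float64(2.082906077178791), array([[-1.4709,  0.1573],
       [ 2.0829, -1.0714],
       [-0.4226,  0.7317],
       [-0.2899,  0.8597]]))
(array([ 0.4884, -0.2843, -1.153 ]), np.float64(0.9382538281323036), array([[-0.2835,  0.7433],
       [ 0.2877,  0.559 ],
       [ 0.1919, -0.6061],
       [-0.1975, -0.9383]]))
(array([ 0.4887, -0.284 , -1.156 ]), np.float64(1.9702871208178863), array([[-1.9703, -0.5596],
       [ 1.6951, -1.8939],
       [-0.6658,  0.129 ],
       [-0.612 ,  0.3359],
       [ 0.2295,  1.3544],
       [ 0.7924,  1.2302],
       [ 0.2894, -0.0402],
       [-0.0931, -0.4229]]))
```

Emit:
jog_arm --motion '[0.085, 0, -0.001, 0.02, -0.4, 0.085, 0, -0.001, 0.04, -0.4, 0.085, 0, -0.001, 0.06, -0.4, 0.085, 0, -0.001, 0.08, -0.4, 0.085, 0, -0.001, 0.095, -0.4, 0.085, 0, -0.001, 0.11, -0.4, 0.085, 0, -0.001, 0.12, -0.4, 0.085, 0, -0.001, 0.13, -0.4, 0.085, 0, -0.001, 0.138, -0.4, 0.085, 0, -0.001, 0.138, -0.4]'

```text
t: 14.95
eef_pos: [0.4882, -0.2833, 0.03]
tool_rot: [-0.001, -0.207, 0.978, 0.001]
ft_force: [-0.6, -0.1, 0.4]
grip_width: 0.0852
```

Emit:
jog_arm --motion '[0.03, 0, 0, 0, 0, 0.03, 0, 0, 0, 0, 0.02, 0, 0, 0, 0, 0.01, 0, 0, 0, 0, 0, 0, 0, 0, 0, 0, 0, 0, 0, 0, 0, 0, 0, 0, 0, 0, 0, 0, 0, 0, 0, 0, 0, 0, 0, 0, 0, 0, 0, 0]' --grip_force 60

```text
t: 15.95
eef_pos: [0.4892, -0.2839, 0.0318]
tool_rot: [0.0, -0.207, 0.978, -0.0]
ft_force: [-0.7, 0.4, 3.8]
grip_width: 0.0108
```

```bash
python3 look.py wrist w10
```

```text
t 15.95 pos [ 0.4892 -0.2839  0.0318] xyaw -156.11 F [-0.7  0.4  3.8] w 0.0108 q [-0.64  0.2  -0.13  1.24  0.   -1.06]
```

View pics/w10.png

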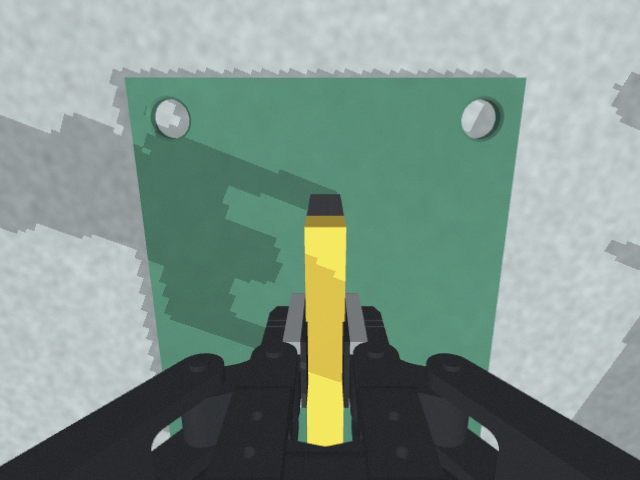

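Emit:
jog_arm --motion '[0, 0, 0, -0.004, 0, 0, 0, 0, -0.012, 0, 0, 0, 0, -0.025, 0, 0, 0, 0, -0.04, 0, 0, 0, 0, -0.06, 0, 0, 0, 0, -0.08, 0, 0, 0, 0, -0.1, 0, 0, 0, 0, -0.12, 0, 0, 0, 0, -0.132, 0, 0, 0, 0, -0.14, 0]'

```text
t: 17.0
eef_pos: [0.4896, -0.2844, 0.1736]
tool_rot: [0.001, -0.207, 0.978, -0.001]
ft_force: [1.2, -0.1, -3.7]
grip_width: 0.0106
```

```bash
python3 look.py wrist w11; python3 look.py side s11
```

```text
t 17.0 pos [ 0.4896 -0.2844  0.1736] xyaw -156.11 F [ 1.2 -0.1 -3.7] w 0.0106 q [-0.64  0.15  0.09  1.51 -0.   -1.06]
t 17.05 pos [ 0.4899 -0.2845  0.1743] xyaw -156.11 F [ 0.7 -0.7 -1.9] w 0.0111 q [-0.64  0.15  0.09  1.51 -0.   -1.06]
```

View pics/w11.png

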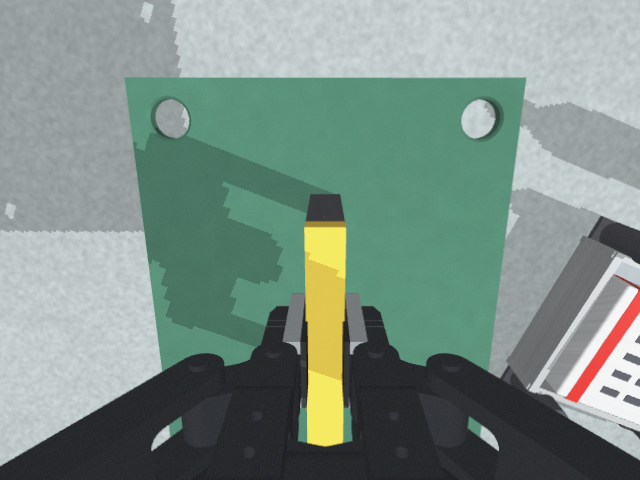

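View pics/s11.png

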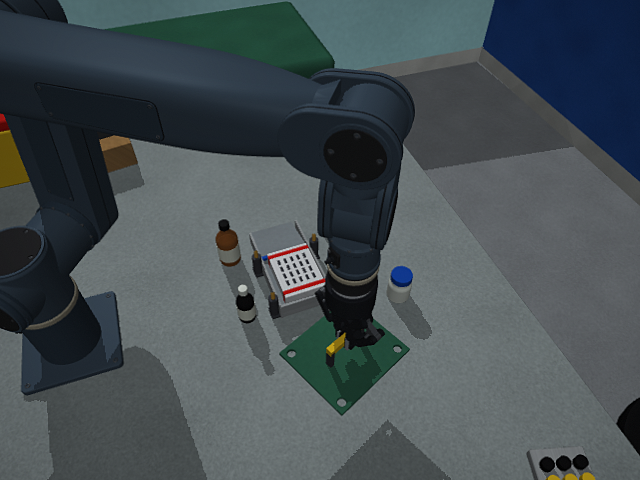

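```bash
python3 - <<'E'
from h import *
im=cv2.imread("pics/w11.png"); crop(im,110,60,130,90,6,"pics/w11a.png"); crop(im,430,60,130,90,6,"pics/w11b.png")
E
```

```text
(no output)
```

View pics/w11a.png

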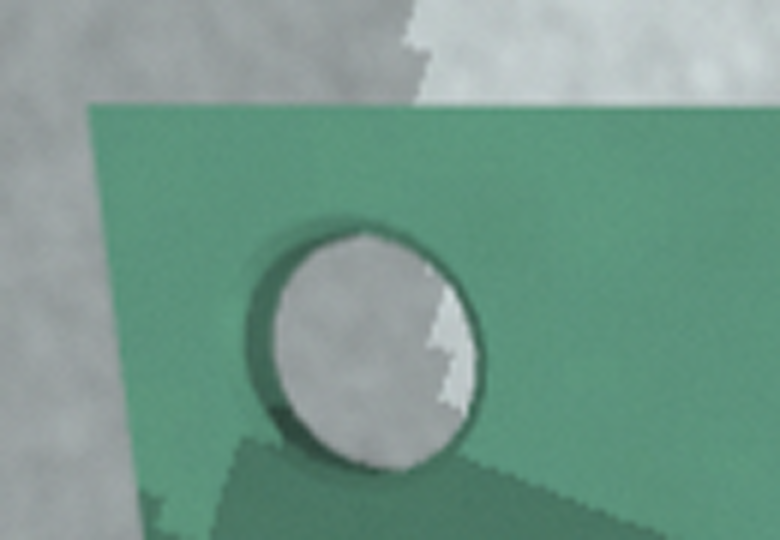

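View pics/w11b.png

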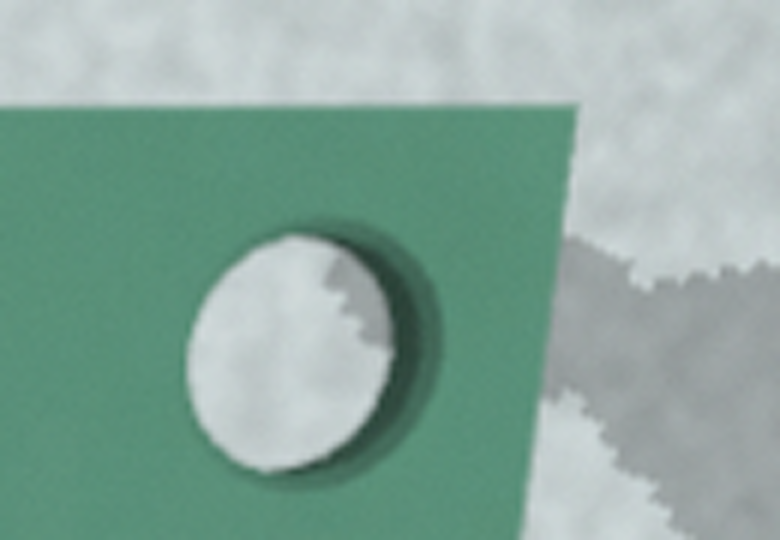

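```bash
python3 - <<'E'
from m import *
import json
np.set_printoptions(precision=4,suppress=True)
c=bot.get_calibration("wrist"); Tm=np.array(c["tool_from_camera"])
st=dict(tool_rot=[1,0,0,0],eef_pos=[0,0,0]); K,d,Rm,p=cam("wrist",st)  # tool frame
px=np.r_[un([(88,104),(366,350)],110,60,6),un([(580,104),(315,352)],430,60,6),[(305,226.5),(346,226.5)]]
obj=np.array([(.075,-.084,.006),(.06,-.069,.006),(-.075,-.084,.006),(-.06,-.069,.006),(.006,-.04,.057),(-.006,-.04,.057)])
ok,rv,tv=cv2.solvePnP(obj,px,K,d,flags=cv2.SOLVEPNP_SQPNP)
R0=Rm@cv2.Rodrigues(rv)[0]; print("origin in tool",Rm@tv.ravel()+p); print(R0)
pr=cv2.projectPoints(obj,rv,tv,K,d)[0].reshape(-1,2)-px; print(pr)
# constrained: shelf level (x=-ty,y=-tx,z=-tz), fit x,y,z,yaw
def res(v):
    a=v[3]; B=np.array([[0,-1,0],[-1,0,0],[0,0,-1.]]); Z=np.array([[np.cos(a),-np.sin(a),0],[np.sin(a),np.cos(a),0],[0,0,1]])
    return (proj((K,d,Rm,p),obj@(Z@B).T+v[:3])-px).ravel()
r=least_squares(res,[0,0,.03,0]); print(r.x,np.degrees(r.x[3]),r.fun.reshape(-1,2))
E
```

```text
origin in tool [ 0.0006 -0.0007  0.0333]
[[-0.0002 -1.     -0.0039]
 [-1.      0.0002 -0.0023]
 [ 0.0023  0.0039 -1.    ]]
[[ 0.8683 -0.4132]
 [-0.8782  0.4266]
 [ 0.2343 -0.3336]
 [-0.3753  0.2004]
 [-0.0819  0.0506]
 [ 0.3254  0.0803]]
[ 0.0005 -0.0007  0.0329  0.0002] 0.009182780238462009 [[ 0.5161 -0.3846]
 [-1.1897  0.532 ]
 [ 0.0419 -0.077 ]
 [-0.4585  0.4112]
 [ 0.153  -0.1858]
 [ 0.657  -0.1667]]
```

Emit:
jog_arm --motion '[0, -0.004, 0.01, 0, 1, 0, -0.013, 0.03, 0, 3, 0, -0.024, 0.056, 0, 6, 0, -0.036, 0.084, 0, 9, 0, -0.049, 0.114, 0, 12, 0, -0.062, 0.145, 0, 15, 0, -0.075, 0.175, 0, 18, 0, -0.088, 0.205, 0, 20, 0, -0.098, 0.23, 0, 21.5, 0, -0.107, 0.25, 0, 22.3]'

```text
t: 18.1
eef_pos: [0.4844, -0.0101, 0.1699]
tool_rot: [-0.001, -0.014, 1.0, 0.0]
ft_force: [-0.2, -0.5, -4.7]
grip_width: 0.0111
```

Emit:
jog_arm --motion '[0, 0, 0, 0, 0, 0, 0, 0, 0, 0, 0, 0, 0, 0.005, 0, 0, 0, 0, 0.01, 0, 0, 0, 0, 0.018, 0, 0, 0, 0, 0.026, 0, 0, 0, 0, 0.034, 0, 0, 0, 0, 0.04, 0, 0, 0, 0, 0.04, 0, 0, 0, 0, 0.04, 0]'

```text
t: 19.1
eef_pos: [0.4854, -0.0119, 0.1311]
tool_rot: [-0.0, -0.014, 1.0, 0.0]
ft_force: [-0.4, -0.5, -3.5]
grip_width: 0.0108
```

```bash
python3 look.py wrist w12; python3 look.py top t12 300 185 140 130 5
```

```text
t 19.1 pos [ 0.4854 -0.0119  0.1311] xyaw -178.41 F [-0.4 -0.5 -3.5] w 0.0108 q [-0.16 -0.05 -0.2   1.42  0.   -0.19]
t 19.15 pos [ 0.4857 -0.0119  0.1316] xyaw -178.41 F [-1.  -0.3 -4. ] w 0.0111 q [-0.16 -0.05 -0.2   1.42 -0.   -0.19]
```

View pics/w12.png

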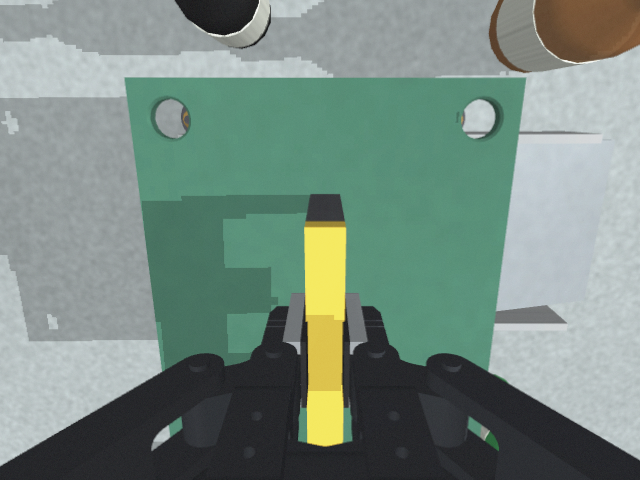

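View pics/t12c.png

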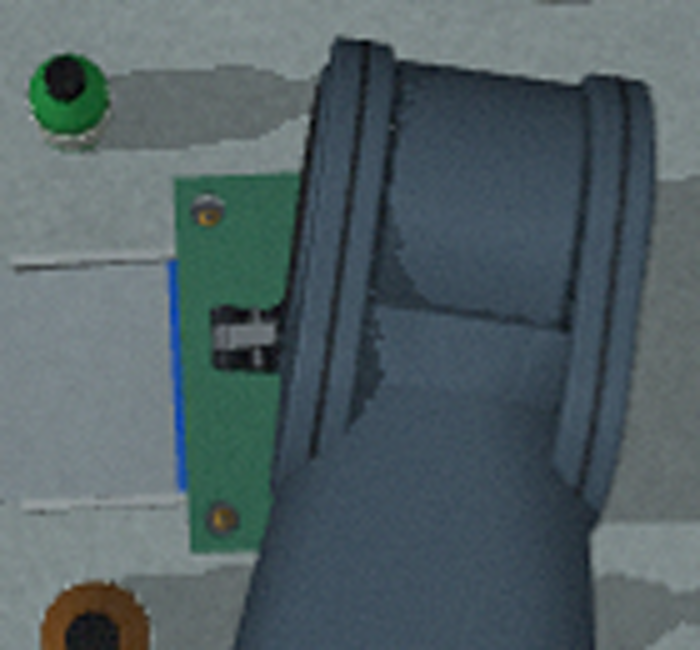

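Emit:
jog_arm --motion '[0, -0.001, -0.001, 0.002, 0, 0, -0.001, -0.001, 0.004, 0, 0, -0.001, -0.001, 0.006, 0, 0, -0.001, -0.001, 0.008, 0, 0, -0.001, -0.001, 0.01, 0, 0, -0.001, -0.001, 0.012, 0, 0, -0.001, -0.001, 0.013, 0, 0, -0.001, -0.001, 0.014, 0, 0, -0.001, -0.001, 0.014, 0, 0, -0.001, -0.001, 0.014, 0]'

```text
t: 20.2
eef_pos: [0.4866, -0.0129, 0.1174]
tool_rot: [0.0, -0.014, 1.0, 0.0]
ft_force: [-0.1, -1.4, -4.6]
grip_width: 0.0104
```

```bash
python3 look.py wrist w13; python3 look.py top t13 325 200 40 120 5; python3 look.py side s13 220 200 180 130 4; python3 - <<'E'
from h import *
im=cv2.imread("pics/w13.png"); a=im[90:150,140:210]; b=im[90:150,440:510]
cv2.imwrite("pics/w13h.png",cv2.resize(np.hstack([a,b]),None,fx=5,fy=5,interpolation=cv2.INTER_CUBIC))
E
```

```text
t 20.2 pos [ 0.4866 -0.0129  0.1174] xyaw -178.41 F [-0.1 -1.4 -4.6] w 0.0104 q [-0.16 -0.05 -0.22  1.4   0.   -0.19]
t 20.25 pos [ 0.4866 -0.0129  0.1174] xyaw -178.41 F [ 0.4 -0.4 -3.8] w 0.0109 q [-0.16 -0.05 -0.22  1.4   0.   -0.19]
t 20.3 pos [ 0.4867 -0.0129  0.1174] xyaw -178.41 F [ 0.2 -0.6 -3.6] w 0.0111 q [-0.16 -0.05 -0.22  1.4  -0.   -0.19]
```

View pics/w13h.png

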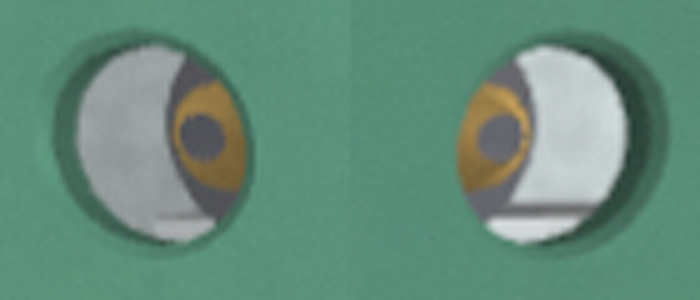

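View pics/t13c.png

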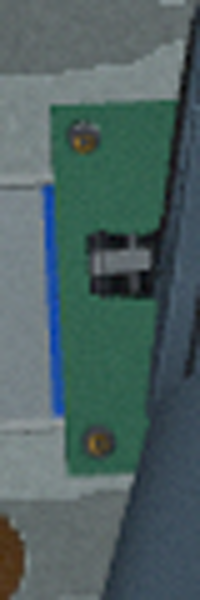

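View pics/s13c.png

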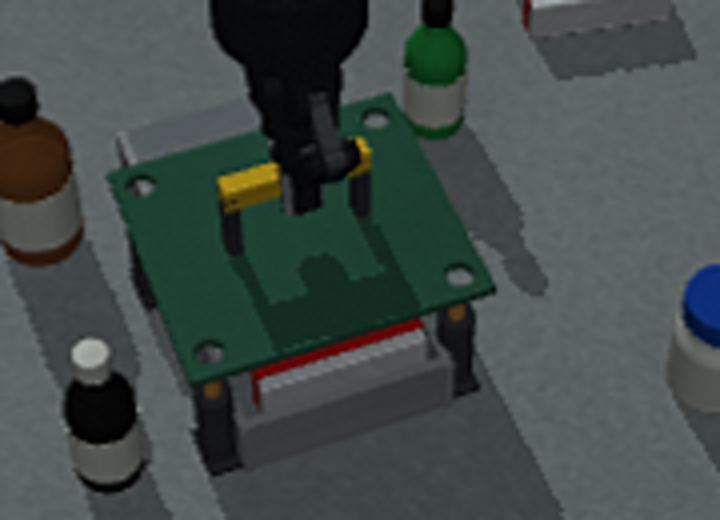

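```bash
python3 - <<'E'
from m import *
import json
np.set_printoptions(precision=4,suppress=True)
st=json.load(open("pics/w13.json")); W=cam("wrist",st)
uz=st["eef_pos"][2]-.033
h=np.r_[un([(174,143)],140,90,5),un([(532-350,143)],440,90,5)]
ht=np.r_[un([(152,141)],140,90,5),un([(560-350,141)],440,90,5)]
p=np.r_[un([(202,137)],140,90,5),un([(500-350,137)],440,90,5)]
H=onz(W,h,uz); H2=onz(W,ht,uz+.006); P=onz(W,p,.078); print(H,H2,P,sep="\n"); print("pin-hole",P-H,P-H2)
E
```

```text
[[ 0.4191 -0.0753  0.0844]
 [ 0.4157  0.0448  0.0844]]
[[ 0.4189 -0.0749  0.0904]
 [ 0.4155  0.0448  0.0904]]
[[ 0.4188 -0.0751  0.078 ]
 [ 0.4154  0.0443  0.078 ]]
pin-hole [[-0.0004  0.0002 -0.0064]
 [-0.0004 -0.0005 -0.0064]] [[-0.0001 -0.0002 -0.0124]
 [-0.0001 -0.0006 -0.0124]]
```

Emit:
jog_arm --motion '[0, 0, 0, 0.003, 0, 0, 0, 0, 0.006, 0, 0, 0, 0, 0.009, 0, 0, 0, 0, 0.012, 0, 0, 0, 0, 0.015, 0, 0, 0, 0, 0.018, 0, 0, 0, 0, 0.02, 0, 0, 0, 0, 0.022, 0, 0, 0, 0, 0.023, 0, 0, 0, 0, 0.023, 0]'

```text
t: 21.35
eef_pos: [0.4865, -0.0129, 0.0941]
tool_rot: [-0.0, -0.014, 1.0, 0.0]
ft_force: [0.4, 0.1, -3.9]
grip_width: 0.011
```

```bash
python3 look.py side s14 220 200 180 130 4
```

```text
t 21.35 pos [ 0.4865 -0.0129  0.0941] xyaw -178.41 F [ 0.4  0.1 -3.9] w 0.011 q [-0.16 -0.04 -0.26  1.35 -0.   -0.19]
```

View pics/s14c.png

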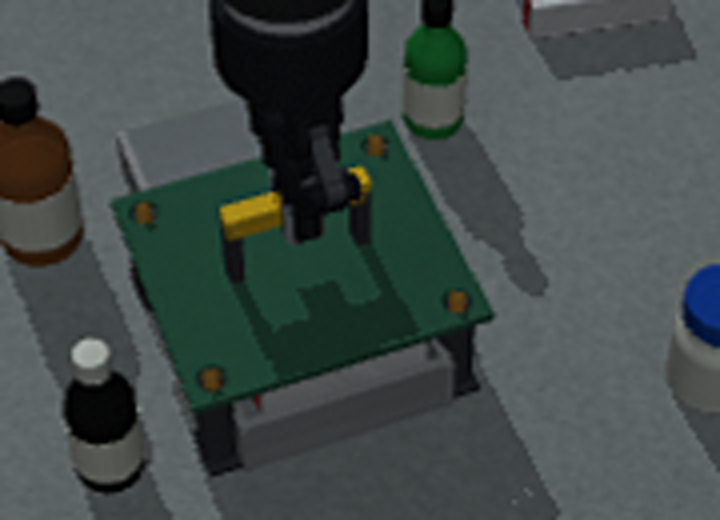

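All four pins show through their holes, at crop (145,212), (375,145), (457,300) and (210,378). There is no contact force, so I'll creep down.

Emit:
jog_arm --motion '[0, 0, 0, 0.001, 0, 0, 0, 0, 0.0015, 0, 0, 0, 0, 0.002, 0, 0, 0, 0, 0.0025, 0, 0, 0, 0, 0.003, 0, 0, 0, 0, 0.0035, 0, 0, 0, 0, 0.004, 0, 0, 0, 0, 0.0045, 0, 0, 0, 0, 0.0045, 0, 0, 0, 0, 0.0045, 0]'

```text
t: 22.4
eef_pos: [0.4865, -0.0129, 0.0898]
tool_rot: [-0.0, -0.014, 1.0, -0.0]
ft_force: [-0.0, -0.4, -4.4]
grip_width: 0.0111
```

Emit:
jog_arm --motion '[0, 0, 0, 0.0003, 0, 0, 0, 0, 0.0006, 0, 0, 0, 0, 0.0009, 0, 0, 0, 0, 0.0012, 0, 0, 0, 0, 0.0015, 0, 0, 0, 0, 0.0015, 0, 0, 0, 0, 0.0015, 0, 0, 0, 0, 0.0015, 0, 0, 0, 0, 0.0015, 0, 0, 0, 0, 0.0015, 0]'

```text
t: 23.4
eef_pos: [0.4866, -0.0129, 0.0883]
tool_rot: [0.0, -0.014, 1.0, -0.0]
ft_force: [-1.1, 0.3, -3.2]
grip_width: 0.011
```

Emit:
jog_arm --motion '[0, 0, 0, 0.0002, 0, 0, 0, 0, 0.0004, 0, 0, 0, 0, 0.0006, 0, 0, 0, 0, 0.0008, 0, 0, 0, 0, 0.001, 0, 0, 0, 0, 0.0012, 0, 0, 0, 0, 0.0012, 0, 0, 0, 0, 0.0012, 0, 0, 0, 0, 0.0012, 0, 0, 0, 0, 0.0012, 0]'

```text
t: 24.4
eef_pos: [0.4866, -0.0129, 0.0878]
tool_rot: [0.0, -0.014, 1.0, -0.0]
ft_force: [-4.5, 0.2, 5.4]
grip_width: 0.011
```

Emit:
jog_arm --motion '[0, 0, 0, -0.0003, 0, 0, 0, 0, -0.0005, 0, 0.013, 0, 0, -0.0005, 0, 0.015, 0, 0, -0.0005, 0, 0.018, 0, 0, -0.0005, 0, 0.022, 0, 0, -0.0005, 0, 0.026, 0, 0, -0.0005, 0, 0.03, 0, 0, -0.0005, 0, 0.03, 0, 0, -0.0005, 0, 0.03, 0, 0, -0.0005, 0]' --grip_force 20

```text
t: 25.4
eef_pos: [0.4866, -0.0129, 0.0876]
tool_rot: [0.0, -0.014, 1.0, 0.0]
ft_force: [0.1, -0.4, 0.9]
grip_width: 0.0302
```

```bash
python3 look.py wrist w15; python3 look.py side s15 220 200 180 130 4
```

```text
t 25.4 pos [ 0.4866 -0.0129  0.0876] xyaw -178.41 F [ 0.1 -0.4  0.9] w 0.0302 q [-0.16 -0.03 -0.27  1.34  0.   -0.19]
t 25.45 pos [ 0.4866 -0.0129  0.0876] xyaw -178.41 F [ 0.  -0.8 -1.1] w 0.0303 q [-0.16 -0.03 -0.27  1.34  0.   -0.19]
```

View pics/w15.png

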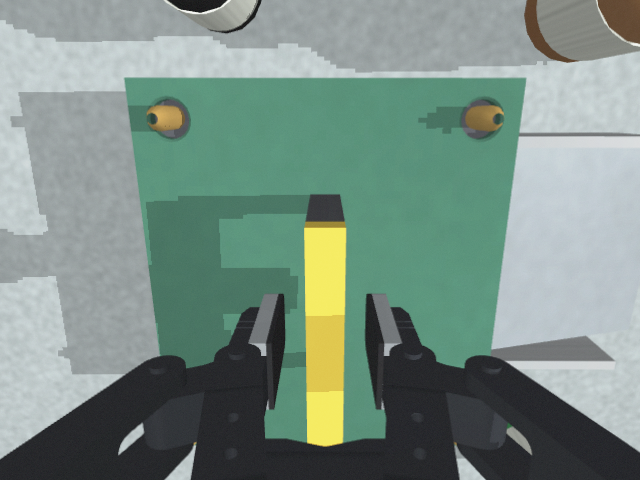

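View pics/s15c.png

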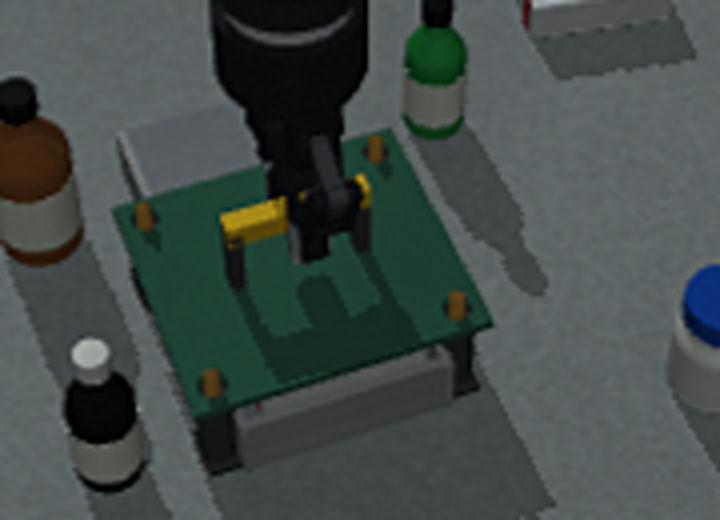

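Emit:
jog_arm --motion '[0.04, 0, 0, -0.003, 0, 0.04, 0, 0, -0.008, 0, 0.04, 0, 0, -0.016, 0, 0.04, 0, 0, -0.026, 0, 0.04, 0, 0, -0.04, 0, 0.04, 0, 0, -0.06, 0, 0.04, 0, 0, -0.085, 0, 0.04, 0, 0, -0.11, 0, 0.04, 0, 0, -0.135, 0, 0.04, 0, 0, -0.15, 0]'

```text
t: 26.5
eef_pos: [0.4876, -0.013, 0.2415]
tool_rot: [0.002, -0.014, 1.0, -0.0]
ft_force: [0.7, 0.1, 0.6]
grip_width: 0.0401
```

```bash
python3 look.py wrist w16; python3 look.py side s16 180 150 240 180 3
```

```text
t 26.5 pos [ 0.4876 -0.013   0.2415] xyaw -178.41 F [0.7 0.1 0.6] w 0.0401 q [-0.16 -0.05  0.02  1.64  0.   -0.19]
t 26.55 pos [ 0.4886 -0.0132  0.2437] xyaw -178.41 F [ 0.7 -0.2  2.5] w 0.0401 q [-0.16 -0.05  0.02  1.64  0.   -0.19]
```

View pics/w16.png

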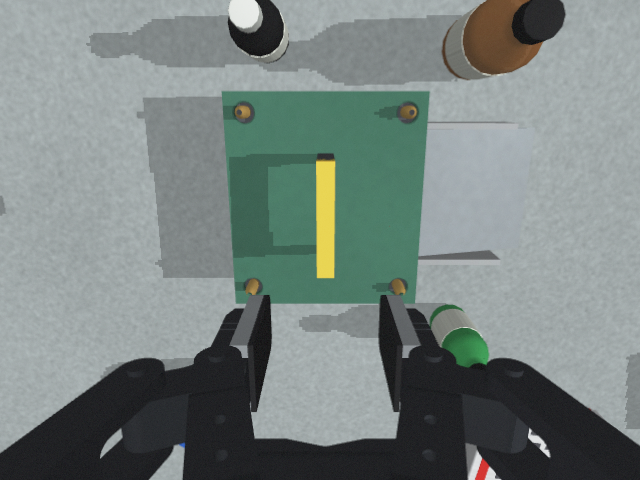

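View pics/s16c.png

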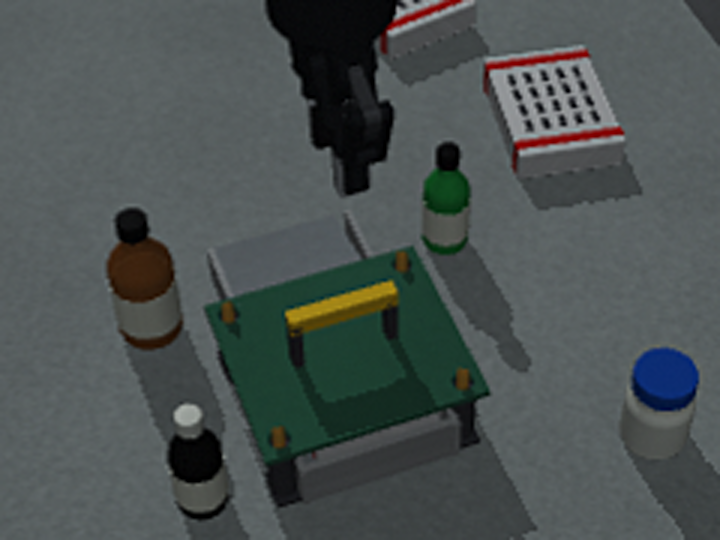

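Emit:
jog_arm --motion '[0.04, 0, 0, 0, 0, 0.04, 0, 0, 0, 0, 0.04, 0, 0, 0, 0, 0.04, 0, 0, 0, 0, 0.04, 0, 0, 0, 0, 0.04, 0, 0, 0, 0, 0.04, 0, 0, 0, 0, 0.04, 0, 0, 0, 0, 0.04, 0, 0, 0, 0, 0.04, 0, 0, 0, 0]'

```text
t: 27.6
eef_pos: [0.4866, -0.0129, 0.2377]
tool_rot: [0.0, -0.014, 1.0, -0.0]
ft_force: [0.5, -0.2, -0.2]
grip_width: 0.0403
```

```bash
python3 look.py wrist w17; python3 - <<'E'
from m import *
import json
np.set_printoptions(precision=4,suppress=True)
im=cv2.imread("pics/w17.png"); h=cv2.cvtColor(im,cv2.COLOR_BGR2HSV)
m=cv2.inRange(h,(60,60,30),(90,255,255)); n,l,s,c=cv2.connectedComponentsWithStats(m); k=1+s[1:,4].argmax()
q=np.argwhere(l==k)[:,::-1]; x,y=q[:,0],q[:,1]
px=np.array([q[(x+y).argmin()],q[(x-y).argmax()],q[(x+y).argmax()],q[(x-y).argmin()]],float); print(px)
W=cam("wrist",json.load(open("pics/w17.json"))); K,d,Rm,p=W
P=onz(W,px,.062); print(P[:,:2],np.linalg.norm(np.diff(np.r_[P,P[:1]],axis=0),axis=1))
obj=np.array([(.075,-.084,.006),(-.075,-.084,.006),(-.075,.084,.006),(.075,.084,.006)])
ok,rv,tv=cv2.solvePnP(obj,px,K,d); print(Rm@tv.ravel()+p,(Rm@cv2.Rodrigues(rv)[0])[:,2])
E
```

```text
t 27.6 pos [ 0.4866 -0.0129  0.2377] xyaw -178.41 F [ 0.5 -0.2 -0.2] w 0.0403 q [-0.16 -0.05  0.01  1.63 -0.   -0.19]
[[220.  94.]
 [429.  94.]
 [415. 307.]
 [235. 307.]]
[[ 0.4054 -0.0903]
 [ 0.4012  0.0585]
 [ 0.5678  0.0636]
 [ 0.572  -0.0851]] [0.1488 0.1667 0.1488 0.1667]
[ 0.4872 -0.0134  0.0535] [ 0.0002 -0.0033  1.    ]
```

```bash
python3 -c "
from bench import bot
print(bot.close_job())"
```

```text
the job is handed in; nothing more can be done
None
```

I pushed the cassette up the ramp and over the lip into the lower bay without lifting it. I then picked up the shelf by its handle, lowered it over the four posts and let go. The job was handed in at about 28 s, with the gripper well clear above the shelf.

**Cassette:** before the shelf went on, the wrist view showed it flat to within 1° and inside the bay on both axes. Its rear face sits about 6 mm past the lip. It stands close to one side rail, within its play. A fit from the side camera alone disagreed, showing a 5° tilt and a base about 42 mm high. I trusted the wrist view, because its sizes fit the bay-floor height and the lip showed clear of the cassette's rear.

**Shelf:** all four pins come up through their own holes. The wrist view puts it within about 1 mm of the rack's centre and 0.2° of level. Its underside measured about 54 mm against 56 mm nominal, which is within camera error. The final touchdown load was about 9 N.

**Bystanders:** both ink bottles, the soap and the jar stood upright in the last side view, and I saw no sign that any had moved. I judged this by eye and did not re-measure their positions.

**Disagreement between cameras:** the top and side cameras differed by about 6 mm on the rack's position along the push direction. I used the wrist camera's rack pose for the fit, and the pins lay within about 0.6 mm of the two holes I could check before I lowered the shelf.

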